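# Set up a plate for marking out and open the marking-blue jar

### The arm

A 7-joint arm with a two-finger parallel gripper is mounted at the origin on the work surface. World frame = base frame: x ahead of the robot, y to its left, z up, the work surface at z = 0. Lengths are in mm, angles in rad, forces in N, time in s.
With the tool pointing down it reaches from about 400 to 875 mm from the base axis. Payload 4.4 kg.
Tool frame: the origin (TCP) lies midway between the tips of the shut fingers; the grasp point (between the pads) lies 19 mm behind it (ctrl.pinch_z is the distance from the TCP to the grasp point, in mm); z points along the fingers, y is the line along which they close (so a half turn about z gives the same grasp; the last joint's range is limited). The gripper opens to 85 mm and grips with 20 to 120 N. Pads are 22 mm wide; open, the fingers measure 114 mm over their backs; the gripper's body (76 mm by 85 mm) begins 54 mm behind the grasp point. The pads swing forward as they close: fully open they stand 13 mm farther back than shut.
Start: joints at [1.09, 0.628, 0.038, 1.517, -0.027, 0.996, -0.02], TCP at [261.983, -594.881, 231.313] pointing down, gripper open.
Joint ranges: [-3.06, 3.06], [-0.37, 2.12], [-1.25, 1.32], [0.18, 2.47], [-1.1, 4.24], [0.23, 1.98], [-2.94, 2.94]. Speed limits (rad/s): [2.57, 2.57, 3.14, 3.14, 3.14, 3.14, 3.14].

### API

Orientations are given as [roll, pitch, yaw] about the fixed x, y, z axes, in that order (R = Rz(yaw) Ry(pitch) Rx(roll)).
In Python, from cell import read_state, cams, order, ctrl gives the robot as it stands.
- The arm moves only by the tool move_arm, never from a script. Its argument "targets" is text: rows parted by semicolons, each of 7 numbers parted by spaces: the gripper's target within -1 to 1 (fully open at 1, half-way at 0, shut at -1), then the shift along the tool's x, y, z in cm, then the turn, a rotation vector about the tool's x, y, z in degrees. A call has 1 to 5 rows; each row shifts and turns the commanded pose from where the row before left it, along the tool's axes as they then stand; what a row does not reach is not made up. A row lasts 1/12 s, in which the tool goes at most 41.7 mm and 7.16 degrees, less where a joint would pass 70% of its speed; a pose out of reach is approached as far as the arm can. A call with a gripper value outside its range is refused whole. The fingers move at their own pace and stop on an object; the grip force is fixed at half the most. Time passes only in rows, so rows that do not move let the fingers close. It gives the time, the measured TCP pose, the force, the opening and the grip force at its end, in the units of the state.
- read_state(): the state, without advancing time (a new reading comes with each control period).
- cams.get_image(name): name is "scene" or "top"; returns a dict with "color" (384x512x3 uint8, red, green, blue), "fovy" (degrees; the focal length in pixels is half the picture's height over the tangent of half this angle, whatever the lens; pixels are square), "cx", "cy" (the principal point, pixels), "rvec" (rotation vector, rad) and "tvec" (3), from world to camera coordinates, as OpenCV has them. Camera axes: x right, y down, z forward; pixel columns grow to the right and rows downward; lengths in mm; the calibration is good to about 2 mm. A picture is of the moment at which its call begins. There is no depth.
- order.finish_job(): hands the job in; it is judged then, once.
The state is a dict: "clock": time; "qpos": joint angles; "qd": joint speeds; "tau": joint torques, N m; "eef_pos": TCP position; "tool_rot": TCP orientation; "force": force on the tool from outside, world axes, zero at the start; "torque": the same for the moment, N m; "width": finger opening in mm; "gripper_force": force on a finger pad.
Only numpy, scipy, OpenCV 4.12 (cv2) and the standard library are available. Lean on these libraries where they do the work, as an engineer would, in place of code of your own. Each camera call takes 0.05 s, during which the arm holds its last target. There are 200 camera calls.

### The job

Take the aluminium plate out of its stand and lean it against the working face of the angle plate, square and central to it, its lower edge on the bench and leaning back about 20 degrees from upright; let go of it. Then unscrew the tight cap of the blue jar, which stands in its bracing block, without pulling the jar up, and once the thread lets go draw the brush straight out. Finish while holding the cap upright in the gripper, the brush tip about two centimetres above the middle of the mouth, and leave everything else on the bench where it is.

Things in the scene. Friction and masses are not known exactly. Their poses are not given: they have to be found in the camera images.
- plate: aluminium plate, 8 mm thick, 80 wide, 130 tall, 0.2 kg, at first upright in one of the two 24 mm deep slots of a fixed wooden stand (110 x 110 x 36 mm); the other slot, 50 mm off across the faces, holds the shorter brass plate. Origin: centre of its lower edge face; x normal to its two like faces, y along the width, z up the height
- angle_plate: fixed dark cast-iron angle plate: upright wall 100 mm wide, 70 high, 12 thick; foot and webs reach 85 mm back from the working face. Origin: bottom centre of the working face, on the bench; x points from that face into the iron (the face looks to -x, towards the robot), y along the face, z up. The plate is taller than the wall and so rests on the wall's top front edge
- angle_top (a point): middle of the top front edge of the angle plate's working face, 70 mm above the bench
- block: fixed wooden bracing block, 120 x 120 x 42 mm, with a square pocket 65 mm wide and 32 mm deep that keeps the jar from turning and tipping. Origin: centre of its underside on the bench; pocket floor 10 mm above it
- jar: loose blue plastic jar, about 0.4 kg, standing in the block's pocket with 1.5 mm play a side: square body 62 x 62 mm, shoulder 66 mm above its base, round screw neck above, rim with rubber seal 85 mm above the base (the seal rises 3 mm more once the cap is off). Origin: centre of its underside; z up
- jar_mouth (a point): centre of the jar's mouth, at the rim, 85 mm above the jar's base; mouth 30 mm wide inside
- cap: black ribbed screw cap, 54 mm diameter, 34 high, 60 g, with a brush inside. Origin: centre of the skirt's lower rim, 68 mm above the jar's base when closed; top at z = 34 mm: grip the upper 16 mm. Right-hand thread, 21 mm rise a turn: anticlockwise from above it lets go after about 115 degrees and 6 mm of rise; tight at first (about 0.4 N m: grip 20 N or more), then easy; it stays when let go; more turning does no harm
- brush_tip (a point): lower end of the brush in the cap; 41 mm below the rim while the cap is closed
- brass_plate: brass plate 8 x 60 x 90 mm standing in the other slot of the stand; leave alone. Origin: centre of its lower edge face
- gauge_block: steel block 51 x 76 x 25 mm with rows of holes, loose on the bench; leave alone
- collet_nut: dark steel ring nut 50 mm diameter, 22 mm high, loose on the bench; leave alone
- collet: steel collet, 33 mm diameter, 46 mm high, standing on its narrow end; leave alone
- hammer: hammer 260 mm long lying across the bench; leave alone
- setup_wrench: open-end wrench 200 mm long lying across the bench; leave alone
Not all that is in view belongs to the job. There is more than one size of the plate; the job needs the middle-sized. Of the things that look like the cap, the smaller one is meant.

How it is judged:
By the outcome, as a careful person would: the job done as asked, in the order asked, and still so for the second after the job is handed in, while the arm keeps its last pose, push and grip.
It also fails if it takes over 67 s, if anything falls off the work surface, if the arm or the gripper's body presses on something with over 40 N, if the wrist force passes 120 N, or if a joint passes its speed limit or range.

## Working session

There is one attempt and no reset: what is moved stays moved. The work goes in short steps, Python scripts to look and compute and a tool call to move; the robot and the scene stay as the last step left them, time stands still between calls to the robot, and variables do not carry over. Pictures are saved under pics/ and viewed, at most 10 in all, crops included, and the job is handed in when it is done.

Besides the shell and the picture viewer there is one more tool, called after "Request:" by a JSON object that holds its "method" and its "body". move_arm: Moves the arm, as the interface text tells. Its arguments: {"type":"object","properties":{"targets":{"type":"string"}},"required":["targets"]}

```bash
mkdir -p pics; cat > h.py <<'E'
import numpy as np, cv2
from cell import read_state, cams, order, ctrl
def cam(n):
    d=cams.get_image(n); d["color"]=np.array(d["color"]); h=d["color"].shape[0]
    f=h/2/np.tan(np.radians(d["fovy"])/2)
    d["K"]=np.array([[f,0,d["cx"]],[0,f,d["cy"]],[0,0,1.]])
    d["R"]=cv2.Rodrigues(np.array(d["rvec"],float))[0]; d["t"]=np.array(d["tvec"],float).ravel(); return d
def ray(d,u,v):
    o=-d["R"].T@d["t"]; r=d["R"].T@np.linalg.inv(d["K"])@np.array([u,v,1.]); return o,r/np.linalg.norm(r)
def plane(d,u,v,z):
    o,r=ray(d,u,v); return o+r*(z-o[2])/r[2]
def tri(d1,p1,d2,p2):
    o1,r1=ray(d1,*p1);o2,r2=ray(d2,*p2)
    s=np.linalg.lstsq(np.c_[r1,-r2],o2-o1,rcond=None)[0]
    a=o1+s[0]*r1;b=o2+s[1]*r2; return (a+b)/2,np.linalg.norm(a-b)
def proj(d,P):
    q=d["K"]@(d["R"]@np.array(P,float)+d["t"]); return q[:2]/q[2]
def save(n,img): cv2.imwrite("pics/"+n,cv2.cvtColor(np.ascontiguousarray(img),cv2.COLOR_RGB2BGR))
E
python3 - <<'E'
from h import *
import pickle
D={n:cam(n) for n in("scene","top")}
pickle.dump(D,open("D.pkl","wb"))
for n,d in D.items():
    save(n+"0.png",cv2.resize(d["color"],(800,600),interpolation=cv2.INTER_CUBIC)); o,r=ray(d,256,192);print(n,d["K"][0,0],o.round(),r.round(2))
s=read_state();print({k:np.round(v,3) for k,v in s.items()},ctrl.pinch_z)
E
```

```text
scene 359.9405078747746 [1019. -281.  842.] [-0.47  0.36 -0.8 ]
top 473.756684017037 [ 423.   50. 1447.] [ 0.1   0.01 -1.  ]
{'clock': np.float64(0.1), 'qpos': array([ 1.09 ,  0.629,  0.038,  1.518, -0.027,  0.996, -0.02 ]), 'qd': array([-0.001, -0.002,  0.001, -0.001, -0.002, -0.   ,  0.002]), 'tau': array([ 4.0000e-03, -5.6453e+01,  1.2310e+00, -1.9397e+01,  1.1000e-02,
        5.0000e-03, -0.0000e+00]), 'eef_pos': array([ 261.736, -594.374,  230.5  ]), 'tool_rot': array([-3.14 ,  0.   ,  0.415]), 'force': array([-0.146, -0.68 , -0.652]), 'torque': array([0.022, 0.002, 0.003]), 'gripper_force': np.float64(0.0), 'width': np.float64(84.99)} 18.700000000000003
```

View pics/scene0.png

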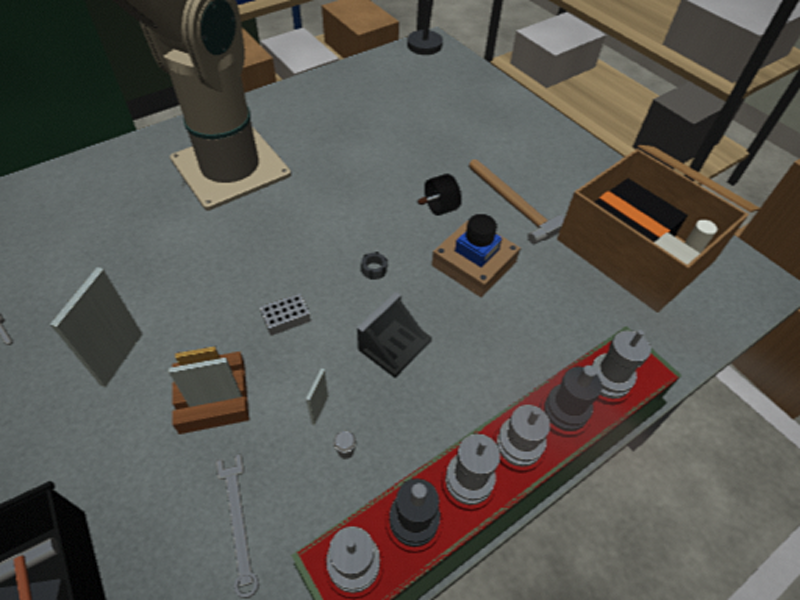

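View pics/top0.png

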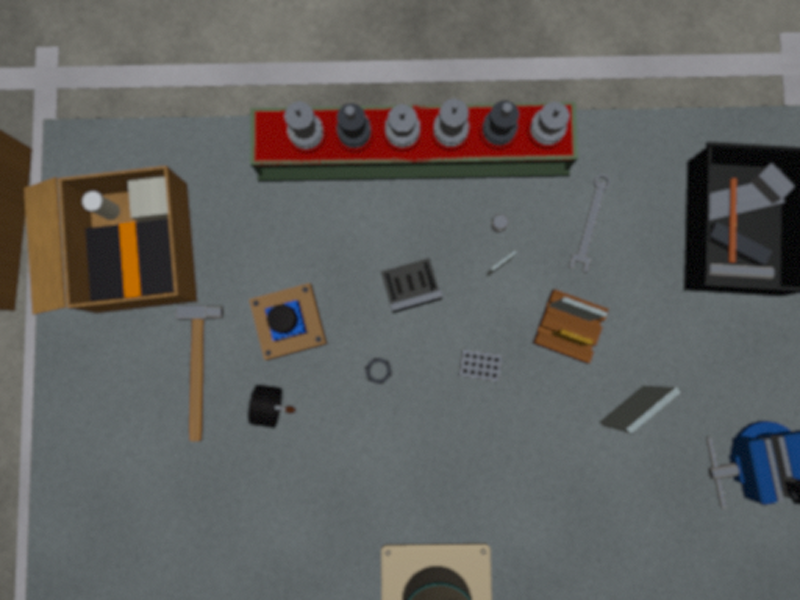

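The plates in the top view are a large one at (640,410), a small one at (502,262) and the one in the stand at (583,307), with brass beside it. The stand one is the middle size. The caps are a loose larger one with its brush at (265,405) and the smaller one on the blue jar at (283,318). I choose the stand plate and the jar cap, and check both in a close crop.

```bash
python3 - <<'E'
from h import *
import pickle
D=pickle.load(open("D.pkl","rb"))
rows=[]
for n,cs in(("scene",[(132,250),(253,215),(306,158)]),("top",[(366,208),(264,184),(184,205)])):
    T=[]
    for (u,v) in cs:
        c=D[n]["color"][v-37:v+38,u-33:u+33]; T.append(cv2.resize(c,(264,300),interpolation=cv2.INTER_CUBIC)); print(n,"origin",u-33,v-37,"x4")
    rows.append(np.hstack(T))
save("crop.png",np.clip(np.vstack(rows)*1.5,0,255).astype(np.uint8))
E
```

```text
scene origin 99 213 x4
scene origin 220 178 x4
scene origin 273 121 x4
top origin 333 171 x4
top origin 231 147 x4
top origin 151 168 x4
```

View pics/crop.png

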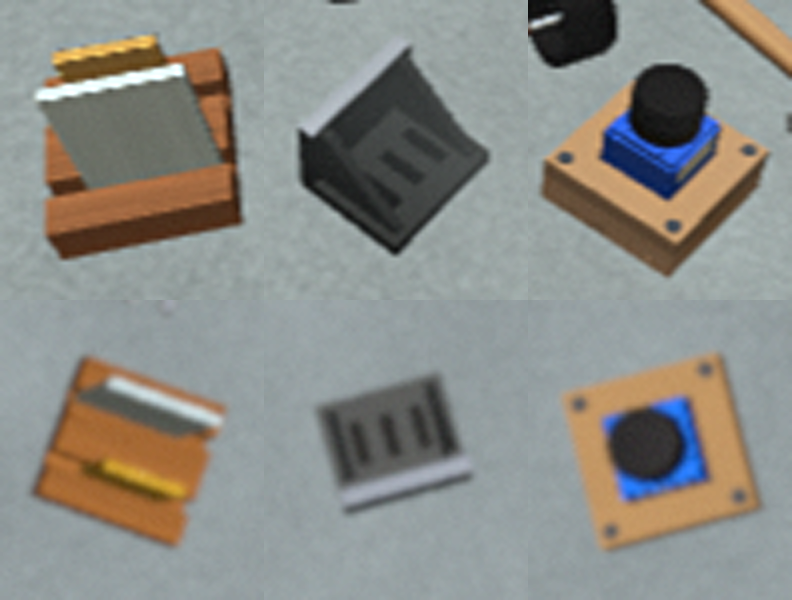

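The crop confirms both choices: the grey plate in the front slot next to the brass one, and the small cap on the blue jar in its block. The angle plate's wall top shows as a light strip, with the foot behind it.

```bash
cat > m.py <<'E'
from h import *
def big(m,x0,y0):
    c=max(cv2.findContours(m.astype(np.uint8),0,cv2.CHAIN_APPROX_NONE)[0],key=cv2.contourArea)
    return c.reshape(-1,2)+[x0,y0]
def win(d,u,v,f=1,r=(33,37)):
    c=cv2.cvtColor(d["color"],cv2.COLOR_RGB2HSV)[v-r[1]:v+r[1],u-r[0]:u+r[0]].astype(int); return c,u-r[0],v-r[1]
def wrect(d,pts,z):
    P=np.array([plane(d,*p,z)[:2] for p in pts],np.float32); (c,s,a)=cv2.minAreaRect(P); return np.round(c,1),np.round(s,1),round(a,1)
E
python3 - <<'E'
from m import *
import pickle
D=pickle.load(open("D.pkl","rb")); S,T=D["scene"],D["top"]
def rep(name,mt,ms,z):
    a=wrect(T,mt,z); 
    print(name,"top",a,len(mt))
    if ms is not None:
        print("   scene",wrect(S,ms,z),len(ms))
        ct=cv2.minAreaRect(mt.astype(np.float32))[0];cs=cv2.minAreaRect(ms.astype(np.float32))[0]
        p,e=tri(T,ct,S,cs);print("   tri",p.round(1),round(e,1))
h,x,y=win(T,366,208);h2,x2,y2=win(S,132,250)
print("V top",np.percentile(h[...,2],[50,95,99]),"scene",np.percentile(h2[...,2],[50,95,99]))
rep("plate",big((h[...,2]>135)&(h[...,1]<60),x,y),big((h2[...,2]>140)&(h2[...,1]<60),x2,y2),142)
rep("stand",big((h[...,1]>110),x,y),None,36)
rep("brass",big((h[...,1]>170)&(h[...,0]>15)&(h[...,0]<30)&(h[...,2]>100),x,y),None,102)
h,x,y=win(T,264,184);h2,x2,y2=win(S,253,215)
print("bg",h[0,0],h2[0,0],"walltop",h[118//1*0+ (500-300)//4-0, 410//4-66//1+0] if 0 else h[45,36])
print(h[36:54,36].tolist())
print(h2[20:32,22].tolist())
h3,x,y=win(T,184,205);h4,x2,y2=win(S,306,158)
rep("cap",big(h3[...,2]<50,x,y),None,34+10+68)
rep("capscene",big(h4[30:60 and 15:40,20:48][...,2]<45,x2+20,y2+15),None,112)
rep("jar",big((h3[...,0]>105)&(h3[...,0]<125)&(h3[...,1]>150),x,y),None,76)
rep("block",big((h3[...,1]>85)&(h3[...,0]<30)|(h3[...,2]<50)|(h3[...,1]>150),x,y),None,42)
E
```

```text
V top [108. 116. 139.] scene [107. 117. 172.]
plate top (array([ 534.3, -268.7]), array([73.4,  4.7]), 68.5) 51
   scene (array([ 537.2, -268. ]), array([77.9,  7. ]), 68.3) 74
   tri [ 534.8 -268.9  139.1] 1.3
stand top (array([ 507.7, -264.8]), array([111.1, 109. ]), 68.4) 153
brass top (array([ 484.6, -260.4]), array([61.2, 12.7]), 68.3) 47
bg [ 97  20 112] [ 90  16 109] walltop [110  25 122]
[[90, 8, 63], [30, 8, 63], [60, 4, 63], [30, 8, 64], [50, 12, 65], [105, 7, 70], [110, 17, 91], [106, 25, 114], [113, 25, 123], [110, 25, 122], [108, 24, 108], [107, 23, 77], [96, 21, 60], [100, 18, 83], [94, 20, 102], [94, 19, 107], [100, 21, 110], [93, 23, 110]]
[[105, 20, 125], [106, 22, 129], [105, 20, 128], [102, 22, 117], [96, 15, 83], [80, 19, 40], [100, 25, 31], [90, 15, 33], [90, 15, 34], [90, 15, 34], [90, 16, 32], [90, 15, 33]]
cap top (array([523.7, 272.5]), array([49.8, 44.1]), 62.8) 48Traceback (most recent call last):
  File "<stdin>", line 22, in <module>
  File "m.py", line 3, in big
    c=max(cv2.findContours(m.astype(np.uint8),0,cv2.CHAIN_APPROX_NONE)[0],key=cv2.contourArea)
ValueError: max() iterable argument is empty
```

```bash
cat >> m.py <<'E'
def rep(name,S,T,mt,ms,z):
    if mt is not None: print(name,"top",wrect(T,mt,z),len(mt))
    if ms is not None: print("   scene",wrect(S,ms,z),len(ms))
    if mt is not None and ms is not None:
        ct=cv2.minAreaRect(mt.astype(np.float32))[0];cs=cv2.minAreaRect(ms.astype(np.float32))[0]
        p,e=tri(T,ct,S,cs);print("   tri",p.round(1),round(e,1))
E
python3 - <<'E'
from m import *
import pickle
D=pickle.load(open("D.pkl","rb")); S,T=D["scene"],D["top"]
h,x,y=win(T,264,184);h2,x2,y2=win(S,253,215)
mt=big((h[...,2]>113)&(h[...,1]>21)&(h[...,0]>102),x,y)
mt=big(cv2.medianBlur(((h[...,2]>=112)&(h[...,0]>101)).astype(np.uint8),3),x,y)
ms=big(cv2.medianBlur(((h2[...,2]>=118)).astype(np.uint8),3),x2,y2)
rep("wall",S,T,mt,ms,70)
rep("angle foot",S,T,big(h[...,2]<85,x,y),None,0)
h3,x,y=win(T,184,205);h4,x2,y2=win(S,306,158)
capt=big(h3[...,2]<62,x,y); 
m=(h4[...,2]<50)&(h4[...,1]<120); m[:15]=0
rep("cap",S,T,capt,None,112)
c=big(m,x2,y2); print("scene cap bbox",cv2.boundingRect(c))
rep("jar",S,T,big(((h3[...,0]>105)&(h3[...,0]<125)&(h3[...,1]>150))|(h3[...,2]<62),x,y),None,76)
rep("block",S,T,big((h3[...,1]>85),x,y),None,42)
for P in((523,272,112),(523,272,78)): print(proj(S,P))
(u,v),r=cv2.minEnclosingCircle(capt); print("cap circ",plane(T,u,v,112),r)
E
```

```text
wall top (array([559.5,  26. ]), array([ 7.7, 91.5]), 15.1) 61
   scene (array([558.2,  28.2]), array([10.4, 97.9]), 14.6) 53
   tri [559.4  26.2  71.6] 0.3
angle foot top (array([604.7,  39.7]), array([66.4, 99.8]), 14.8) 97
cap top (array([524.5, 272.8]), array([51. , 45.4]), 62.7) 49
scene cap bbox (299, 137, 19, 20)
jar top (array([524.3, 273.1]), array([59.5, 61.9]), 14.1) 77
block top (array([524.7, 273.6]), array([119.1, 119.6]), 14.3) 149
[306.91788866 142.32594038]
[305.23345945 150.59211619]
cap circ [524.22693472 273.20157202 112.        ] 9.224443435668945
```

```bash
cat > go.py <<'E'
from h import *
from scipy.spatial.transform import Rotation as Ro
import sys
def rows(pos,R,n=None,P=None,R0=None):
    s=read_state(); P=np.array(s["eef_pos"]) if P is None else P
    R0=Ro.from_euler("xyz",s["tool_rot"]) if R0 is None else R0
    rel=(R0.inv()*R).as_rotvec(); p=R0.inv().apply(np.array(pos,float)-P)
    n=n or int(np.ceil(max(np.degrees(np.linalg.norm(rel))/7,np.linalg.norm(p)/38,1)))
    A=sum(Ro.from_rotvec(rel*k/n).as_matrix() for k in range(n))
    d=np.linalg.solve(A,p)/10; w=np.degrees(rel)/n
    print(n,"rows: shift cm",d.round(2),"turn",w.round(2)," from",P.round(1),"q",np.round(s["qpos"],2),"F",np.round(s["force"],1),"w",round(float(s["width"]),1))
def down(yaw,lean=0): # tool down, yaw deg, lean deg about tool x
    return Ro.from_euler("xyz",[180,0,yaw],degrees=True)*Ro.from_euler("x",lean,degrees=True)
E
python3 - <<'E'
from go import *
s=read_state();P=np.array(s["eef_pos"])+[0,0,105]
rows([536,-268.5,230],down(68.4),P=P)
E
```

```text
12 rows: shift cm [ 3.62 -0.36  0.88] turn [-0.01 -0.   -3.72]  from [ 261.7 -594.4  335.5] q [ 1.09  0.63  0.04  1.52 -0.03  1.   -0.02] F [-0.1 -0.7 -0.7] w 85.0
```

Request:
{"method": "move_arm", "body": {"targets": "0 0 0 -3.5 0 0 0;0 0 0 -3.5 0 0 0;0 0 0 -3.5 0 0 0"}}

```text
clock: 0.35
eef_pos: [261.7, -594.2, 336.5]
tool_rot: [-3.139, 0.0, 0.415]
force: [0.1, -0.6, -0.0]
width: 51.8
gripper_force: 0.0
```

Request:
{"method": "move_arm", "body": {"targets": "0 3.6 -0.35 0 0 0 -3.7;0 3.6 -0.35 0 0 0 -3.7;0 3.6 -0.35 0 0 0 -3.7;0 3.6 -0.35 0 0 0 -3.7;0 3.6 -0.35 0 0 0 -3.7"}}

```text
clock: 0.77
eef_pos: [407.6, -486.0, 335.8]
tool_rot: [-3.141, -0.0, 0.741]
force: [-0.3, -0.7, 0.0]
width: 42.7
gripper_force: 0.0
```

Request:
{"method": "move_arm", "body": {"targets": "0 3.6 -0.35 0 0 0 -3.7;0 3.6 -0.35 0 0 0 -3.7;0 3.6 -0.35 1 0 0 -3.7;0 3.6 -0.35 2 0 0 -3.7;0 3.6 -0.35 2 0 0 -3.7"}}

```text
clock: 1.18
eef_pos: [510.4, -337.9, 286.1]
tool_rot: [3.14, -0.0, 1.064]
force: [0.8, -1.1, -0.4]
width: 42.8
gripper_force: 0.0
```

Request:
{"method": "move_arm", "body": {"targets": "0 3.6 -0.35 2 0 0 -3.7;0 3.6 -0.35 2 0 0 -3.7;0 0 0 1.5 0 0 0;0 0 0 0 0 0 0"}}

```text
clock: 1.52
eef_pos: [534.9, -268.0, 227.8]
tool_rot: [-3.135, -0.002, 1.195]
force: [-0.7, -1.1, -1.1]
width: 43.0
gripper_force: 0.0
```

```bash
python3 - <<'E'
from go import *
rows([536,-268.5,170],down(68.4),n=2)
E
```

```text
2 rows: shift cm [-0.01  0.07  2.89] turn [-0.2  -0.05  0.04]  from [ 534.9 -268.   227.8] q [ 0.54  0.57 -0.19  1.66  0.13  0.94 -0.07] F [-0.7 -1.1 -1.1] w 43.0
```

Request:
{"method": "move_arm", "body": {"targets": "0 0 0.1 3 0 0 0;0 0 0 3 0 0 0;0 0 0 3 0 0 0;0 0 0 2.9 0 0 0;0 0 0 0 0 0 0"}}

```text
clock: 1.93
eef_pos: [532.7, -273.0, 107.7]
tool_rot: [-3.132, 0.001, 1.187]
force: [-0.2, 0.6, 0.2]
width: 42.7
gripper_force: 0.0
```

Request:
{"method": "move_arm", "body": {"targets": "-1 0 0 0 0 0 0;-1 0 0 0 0 0 0;-1 0 0 0 0 0 0;-1 0 0 0 0 0 0;-1 0 0 0 0 0 0"}}

```text
clock: 2.35
eef_pos: [537.1, -273.3, 114.7]
tool_rot: [3.14, 0.001, 1.19]
force: [-2.1, -0.3, 5.5]
width: 6.6
gripper_force: 60.1
```

Request:
{"method": "move_arm", "body": {"targets": "-1 0 0 0 0 0 0;-1 0 0 0 0 0 0;-1 0 0 -1 0 0 0;-1 0 0 -1.5 0 0 0;-1 0 0 0 0 0 0"}}

```text
clock: 2.77
eef_pos: [539.3, -273.5, 141.1]
tool_rot: [3.135, 0.0, 1.189]
force: [0.4, 0.3, -2.1]
width: 7.1
gripper_force: 59.1
```

Request:
{"method": "move_arm", "body": {"targets": "-1 0 0 -2.5 0 0 0;-1 0 0 -2.5 0 0 0;-1 0 0 -2.5 0 0 0;-1 0 0 -1.5 0 0 0;-1 0 0 0 0 0 0"}}

```text
clock: 3.18
eef_pos: [539.4, -273.6, 231.5]
tool_rot: [3.133, 0.0, 1.189]
force: [0.6, -0.8, -2.3]
width: 6.9
gripper_force: 59.3
```

```bash
python3 - <<'E'
from go import *
d=cam("scene"); s=read_state(); P=np.array(s["eef_pos"]); print(P,s["tool_rot"],s["width"])
u,v=proj(d,P-[0,0,40]); print(u,v); u,v=int(u),int(v)
x0,y0=max(u-50,0),max(v-60,0)
save("hold.png",cv2.resize(d["color"][y0:y0+120,x0:x0+100],(500,600),interpolation=cv2.INTER_CUBIC)); print(x0,y0,"x5")
import pickle; pickle.dump((d,P,s["tool_rot"]),open("hold.pkl","wb"))
E
```

```text
[ 538.13548641 -273.06169149  229.2643539 ] [3.13679774e+00 2.63895708e-04 1.18958162e+00] 6.820332683475101
118.28935173245564 223.3336521568346
68 163 x5
```

View pics/hold.png

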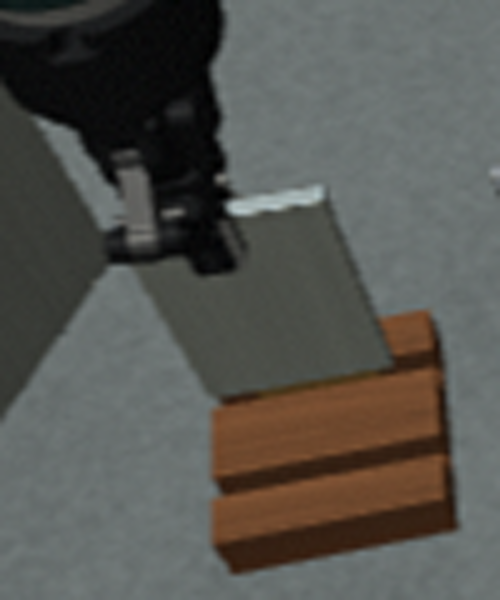

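The plate is held near its top, lower corners at crop (218,398) and (392,368), top right (325,188). The finger looks off-centre, so I work out the offset.

```bash
python3 - <<'E'
from go import *
import pickle
d,P,r=pickle.load(open("hold.pkl","rb")); R=Ro.from_euler("xyz",r)
ax=R.as_matrix(); o,_=ray(d,0,0)
n=ax[:,1]; n=n if n@(o-P)>0 else -n
for p in((218,398),(392,368),(325,188)):
    u,v=68+(p[0]+.5)/5-.5,163+(p[1]+.5)/5-.5
    o,k=ray(d,u,v); X=o+k*((P+4*n-o)@n)/(k@n); print(X.round(1),"tool",R.inv().apply(X-P).round(1))
E
```

```text
[ 530.5 -304.2  127.6] tool [-31.7   4.  101.7]
[ 558.7 -233.8  126.5] tool [ 44.2   4.  102.8]
[ 559.3 -230.6  265. ] tool [ 47.3   4.  -35.7]
```

```bash
python3 - <<'E'
from go import *
rows([539,16.1,205],down(104.9,20),n=10)
E
```

```text
10 rows: shift cm [ 2.94 -0.23  0.23] turn [ 1.96 -0.63 -3.64]  from [ 538.1 -273.1  229.3] q [ 0.54  0.56 -0.19  1.66  0.13  0.93 -0.08] F [-0.7  0.4 -3. ] w 6.8
```

Request:
{"method": "move_arm", "body": {"targets": "-1 2.94 -0.23 0.23 1.96 -0.63 -3.64;-1 2.94 -0.23 0.23 1.96 -0.63 -3.64;-1 2.94 -0.23 0.23 1.96 -0.63 -3.64;-1 2.94 -0.23 0.23 1.96 -0.63 -3.64;-1 2.94 -0.23 0.23 1.96 -0.63 -3.64"}}

```text
clock: 3.65
eef_pos: [561.4, -126.7, 212.7]
tool_rot: [-2.962, 0.027, 1.513]
force: [0.1, -0.5, -2.9]
width: 6.5
gripper_force: 59.2
```

Request:
{"method": "move_arm", "body": {"targets": "-1 2.94 -0.23 0.23 1.96 -0.63 -3.64;-1 2.94 -0.23 0.23 1.96 -0.63 -3.64;-1 2.94 -0.23 0.23 1.96 -0.63 -3.64;-1 2.94 -0.23 0.23 1.96 -0.63 -3.64;-1 2.94 -0.23 0.23 1.96 -0.63 -3.64"}}

```text
clock: 4.07
eef_pos: [537.2, 18.2, 201.4]
tool_rot: [-2.786, -0.004, 1.834]
force: [0.4, -0.1, -3.1]
width: 7.1
gripper_force: 59.2
```

Request:
{"method": "move_arm", "body": {"targets": "-1 0 0 0 0 0 0;-1 0 0 0 0 0 0"}}

```text
clock: 4.23
eef_pos: [537.0, 20.0, 201.4]
tool_rot: [-2.787, -0.006, 1.836]
force: [-0.0, 0.2, -2.6]
width: 6.8
gripper_force: 59.2
```

```bash
cat > hold.py <<'E'
from go import *
def look(name,n="scene",half=(50,60),dz=40):
    d=cam(n); s=read_state(); P=np.array(s["eef_pos"]); R=Ro.from_euler("xyz",s["tool_rot"])
    u,v=proj(d,P-[0,0,dz]); x0,y0=max(int(u)-half[0],0),max(int(v)-half[1],0)
    c=d["color"][y0:y0+2*half[1],x0:x0+2*half[0]]
    save(name,np.clip(cv2.resize(c,None,fx=5,fy=5,interpolation=cv2.INTER_CUBIC)*1.4,0,255).astype(np.uint8)); print("org",x0,y0)
    import pickle; pickle.dump((d,P,s["tool_rot"],x0,y0),open(name+".pkl","wb"))
E
python3 - <<'E'
from hold import *
rows([538.9+0,16.1,112],down(104.9,20),n=4)
look("h2.png")
E
```

```text
4 rows: shift cm [-0.11  0.79  2.09] turn [-0.09 -0.05  0.1 ]  from [537.   20.  201.4] q [ 0.08  0.71 -0.34  1.54  0.24  1.29 -0.07] F [-0.   0.2 -2.6] w 6.8
org 183 112
```

View pics/h2.png

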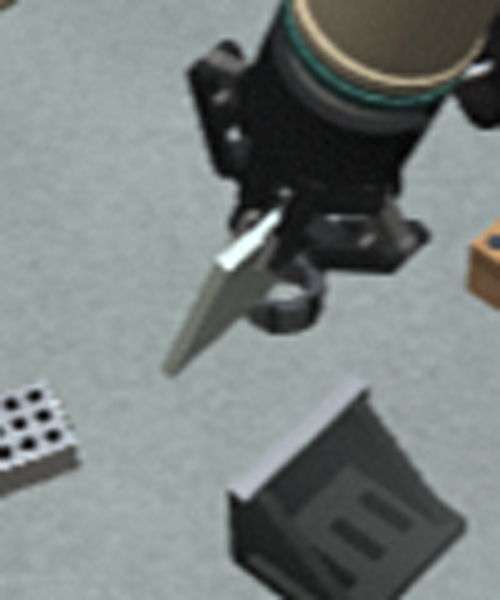

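The plate hangs tilted with its near lower corner at (170,377) and near top corner at (220,265), clear of the angle plate, whose wall top runs (240,490)-(365,385).

```bash
python3 - <<'E'
from go import *
import pickle
d,P,r,x0,y0=pickle.load(open("h2.png.pkl","rb")); R=Ro.from_euler("xyz",r); ax=R.as_matrix(); print(ax.round(2))
for p in((165,374),(180,377),(219,263),(231,271)):
    u,v=x0+(p[0]+.5)/5-.5,y0+(p[1]+.5)/5-.5
    for sgn in(-4,4):
        n=ax[:,1]; o,k=ray(d,u,v); X=o+k*((P+sgn*n-o)@n)/(k@n); print(p,sgn,"tool",R.inv().apply(X-P).round(1))
E
```

```text
[[-0.26  0.91 -0.34]
 [ 0.97  0.24 -0.09]
 [ 0.   -0.35 -0.94]]
(165, 374) -4 tool [-23.7  -4.  120.5]
(165, 374) 4 tool [-45.1   4.   73. ]
(180, 377) -4 tool [ -0.4  -4.  160.5]
(180, 377) 4 tool [-23.2   4.  110.8]
(219, 263) -4 tool [-25.7  -4.  -14.2]
(219, 263) 4 tool [-47.1   4.  -54.3]
(231, 271) -4 tool [-6.2 -4.  19.6]
(231, 271) 4 tool [-28.6   4.  -22.3]
```

```bash
python3 - <<'E'
from go import *
rows([545.3,15.7,108],down(104.9,20),n=4)
E
```

```text
4 rows: shift cm [-0.1   0.98  2.14] turn [-0.08 -0.04  0.05]  from [537.3  17.4 201.7] q [ 0.08  0.71 -0.34  1.54  0.24  1.29 -0.07] F [ 0.2 -1.1 -3.2] w 7.0
```

Request:
{"method": "move_arm", "body": {"targets": "-1 -0.1 1 2.1 -0.1 0 0;-1 -0.1 1 2.1 -0.1 0 0;-1 -0.1 1 2.1 -0.1 0 0;-1 -0.1 1 2.1 -0.1 0 0;-1 0 0 0 0 0 0"}}

```text
clock: 4.7
eef_pos: [544.7, 12.7, 106.3]
tool_rot: [-2.788, -0.003, 1.828]
force: [-0.7, -0.2, -3.0]
width: 7.0
gripper_force: 59.1
```

```bash
python3 - <<'E'
from go import *
s=read_state();P=np.array(s["eef_pos"]);print(P@[.9664,.2571,0],P@[-.2571,.9664,0])
rows([.9664*534+.2571*125,.2571*534-.9664*125,96.5],down(104.9,20),n=3)
E
```

```text
529.701414936174 -127.72843423974155
3 rows: shift cm [0.09 0.25 0.26] turn [-0.08 -0.07 -0.03]  from [544.7  12.7 106.3] q [ 0.07  0.83 -0.32  1.59  0.28  1.12 -0.1 ] F [-0.7 -0.2 -3. ] w 7.0
```

Request:
{"method": "move_arm", "body": {"targets": "-1 0.1 0.2 0.25 0 0 0;-1 0.1 0.2 0.25 0 0 0;-1 0.1 0.2 0.2 0 0 0;-1 0 0 0 0 0 0"}}

```text
clock: 5.03
eef_pos: [550.3, 19.8, 102.7]
tool_rot: [-2.797, -0.004, 1.831]
force: [-0.6, 0.6, -3.0]
width: 7.0
gripper_force: 59.2
```

Request:
{"method": "move_arm", "body": {"targets": "-1 0 -0.07 0.19 0 0 0;-1 0 0 0 0 0 0"}}

```text
clock: 5.2
eef_pos: [548.3, 18.9, 101.0]
tool_rot: [-2.796, -0.003, 1.831]
force: [-0.7, -1.3, -2.8]
width: 6.7
gripper_force: 59.2
```

Request:
{"method": "move_arm", "body": {"targets": "-1 -0.2 -0.07 0.19 0 0 0;-1 0 -0.07 0.19 0 0 0;-1 0 0 0 0 0 0"}}

```text
clock: 5.45
eef_pos: [546.6, 16.0, 97.7]
tool_rot: [-2.796, -0.003, 1.831]
force: [0.2, -0.3, -1.7]
width: 6.6
gripper_force: 59.4
```

Request:
{"method": "move_arm", "body": {"targets": "-1 0 -0.07 0.19 0 0 0;-1 0 0 0 0 0 0"}}

```text
clock: 5.62
eef_pos: [546.6, 16.0, 97.5]
tool_rot: [-2.799, -0.002, 1.831]
force: [1.7, -0.2, 8.3]
width: 6.8
gripper_force: 60.8
```

Request:
{"method": "move_arm", "body": {"targets": "-1 0 0.4 -0.2 0 0 0;-1 0 0.4 -0.14 0 0 0;-1 0 0.3 -0.1 0 0 0;-1 0 0 0 0 0 0"}}

```text
clock: 5.95
eef_pos: [554.7, 18.6, 96.7]
tool_rot: [-2.79, -0.003, 1.831]
force: [-3.7, -1.6, 8.1]
width: 7.2
gripper_force: 61.0
```

Request:
{"method": "move_arm", "body": {"targets": "-1 0 0.28 -0.1 0 0 0;-1 0 0 0 0 0 0"}}

```text
clock: 6.12
eef_pos: [557.2, 19.2, 96.7]
tool_rot: [-2.789, -0.003, 1.831]
force: [-4.3, -1.3, 7.9]
width: 6.8
gripper_force: 61.0
```

Request:
{"method": "move_arm", "body": {"targets": "-1 0 0.28 -0.1 0 0 0;-1 0 0 0 0 0 0"}}

```text
clock: 6.28
eef_pos: [560.0, 20.0, 96.6]
tool_rot: [-2.789, -0.003, 1.831]
force: [-3.5, -1.3, 7.9]
width: 6.9
gripper_force: 61.0
```

Request:
{"method": "move_arm", "body": {"targets": "-1 0 0.2 -0.07 0 0 0;-1 0 0 0 0 0 0"}}

```text
clock: 6.45
eef_pos: [561.8, 20.5, 96.6]
tool_rot: [-2.788, -0.003, 1.831]
force: [-3.9, -1.3, 6.4]
width: 6.9
gripper_force: 61.0
```

Request:
{"method": "move_arm", "body": {"targets": "-1 0 0.19 -0.07 0 0 0;-1 0 0 0 0 0 0"}}

```text
clock: 6.62
eef_pos: [563.4, 20.9, 96.7]
tool_rot: [-2.787, -0.003, 1.831]
force: [-5.4, -0.6, 7.4]
width: 6.6
gripper_force: 60.9
```

Request:
{"method": "move_arm", "body": {"targets": "-1 0 0.19 -0.07 0 0 0;-1 0 0 0 0 0 0"}}

```text
clock: 6.78
eef_pos: [563.5, 21.0, 96.6]
tool_rot: [-2.783, -0.003, 1.831]
force: [-7.2, -3.4, 8.0]
width: 7.0
gripper_force: 60.8
```

```bash
python3 - <<'E'
from hold import *
look("h3.png",half=(60,55),dz=50)
E
```

```text
org 181 150
```

View pics/h3.png

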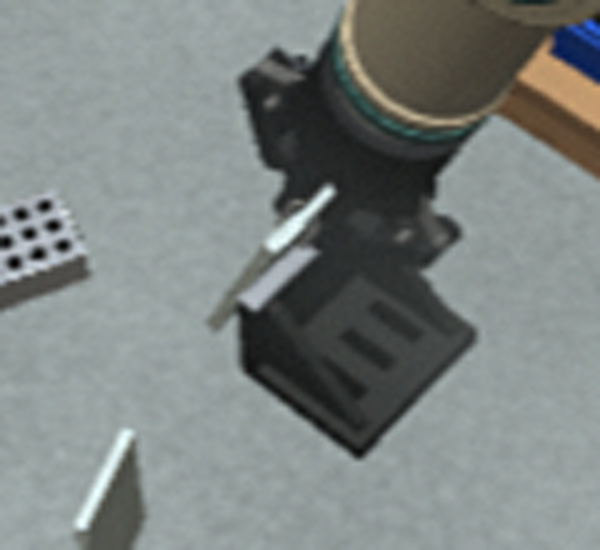

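The plate touches the wall's top edge, with its near lower corner at (212,325) and the wall's near top end at (240,300). I check centring from the corner on the bench.

```bash
python3 - <<'E'
from go import *
import pickle
d,P,r,x0,y0=pickle.load(open("h3.png.pkl","rb"))
f=lambda p:(x0+(p[0]+.5)/5-.5,y0+(p[1]+.5)/5-.5)
aw=lambda X:(round(X@[.9664,.2571,0],1),round(X@[-.2571,.9664,0],1))
for p,z in(((208,324),2.7),((217,328),0),((268,238),123.5),((272,249),120.8),((240,303),70),((246,310),70)): print(p,z,aw(plane(d,*f(p),z)))
print("tcp",aw(P))
E
```

```text
(208, 324) 2.7 (np.float64(509.4), np.float64(-158.2))
(217, 328) 0 (np.float64(513.7), np.float64(-155.6))
(268, 238) 123.5 (np.float64(555.0), np.float64(-156.0))
(272, 249) 120.8 (np.float64(559.6), np.float64(-158.2))
(240, 303) 70 (np.float64(545.3), np.float64(-168.0))
(246, 310) 70 (np.float64(550.5), np.float64(-169.2))
tcp (np.float64(550.0), np.float64(-124.7))
```

Request:
{"method": "move_arm", "body": {"targets": "-0.6 0 0 0 0 0 0;-0.5 0 0 0 0 0 0;-0.4 0 0 0 0 0 0;-0.3 0 0 0 0 0 0;-0.2 0 0 0 0 0 0"}}

```text
clock: 7.25
eef_pos: [568.7, 22.6, 96.1]
tool_rot: [-2.796, -0.004, 1.831]
force: [-0.2, 0.1, -0.1]
width: 34.3
gripper_force: 0.0
```

Request:
{"method": "move_arm", "body": {"targets": "-0.2 0 0 -1 0 0 0;-0.2 0 0 -2.5 0 0 0;-0.2 0 0 -3.5 0 0 0;-0.2 0 0 -3.5 0 0 0;-0.2 0 0 0 0 0 0"}}

```text
clock: 7.67
eef_pos: [608.4, 33.0, 201.8]
tool_rot: [-2.81, -0.003, 1.831]
force: [1.4, -0.4, 1.1]
width: 34.1
gripper_force: 0.0
```

```bash
python3 - <<'E'
from hold import *
rows([524.4,273.3,240],down(90),n=10)
d=cam("scene"); save("p1.png",np.clip(cv2.resize(d["color"][150:240,190:310],None,fx=5,fy=5,interpolation=cv2.INTER_CUBIC)*1.4,0,255).astype(np.uint8))
import pickle; pickle.dump((d,0,0,190,150),open("p1.pkl","wb"))
E
```

```text
10 rows: shift cm [ 2.5  -0.56 -0.3 ] turn [-1.89  0.23  1.48]  from [608.4  33.  201.8] q [ 0.04  0.8  -0.33  1.33  0.25  1.39 -0.06] F [ 1.4 -0.4  1.1] w 34.1
```

View pics/p1.png

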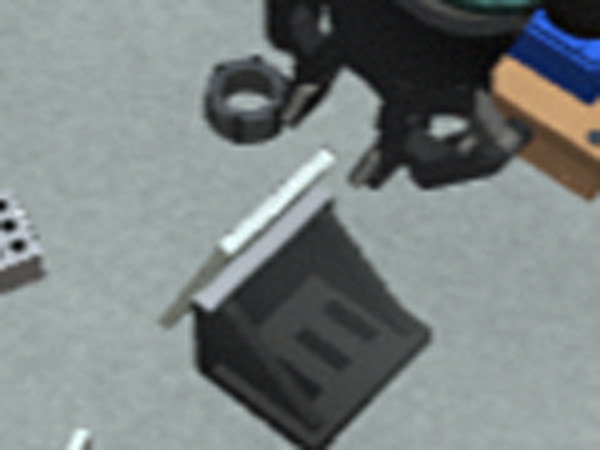

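The plate leans square and central against the wall, lower edge on the bench, and it's released. Next is the jar.

```bash
python3 - <<'E'
from hold import *
rows([524.4,273.3,180],down(42),n=11)
E
```

```text
11 rows: shift cm [ 2.06 -1.27  0.35] turn [-1.58  0.95  5.67]  from [606.3  32.4 199.1] q [ 0.04  0.8  -0.33  1.33  0.25  1.38 -0.06] F [-0.6  0.2 -0.3] w 34.4
```

Request:
{"method": "move_arm", "body": {"targets": "1 2.06 -1.27 0.2 -1.58 0.95 5.67;1 2.06 -1.27 0.3 -1.58 0.95 5.67;1 2.06 -1.27 0.35 -1.58 0.95 5.67;1 2.06 -1.27 0.35 -1.58 0.95 5.67;1 2.06 -1.27 0.35 -1.58 0.95 5.67"}}

```text
clock: 8.13
eef_pos: [530.7, 128.9, 195.4]
tool_rot: [-2.948, 0.05, 1.326]
force: [0.5, 0.7, 0.7]
width: 85.6
gripper_force: 0.0
```

Request:
{"method": "move_arm", "body": {"targets": "1 2.06 -1.27 0.35 -1.58 0.95 5.67;1 2.06 -1.27 0.35 -1.58 0.95 5.67;1 2.06 -1.27 0.35 -1.58 0.95 5.67;1 2.06 -1.27 0.35 -1.58 0.95 5.67;1 2.06 -1.27 0.35 -1.58 0.95 5.67"}}

```text
clock: 8.55
eef_pos: [515.7, 248.7, 181.5]
tool_rot: [-3.108, 0.023, 0.826]
force: [0.5, 0.3, -0.6]
width: 85.5
gripper_force: 0.0
```

Request:
{"method": "move_arm", "body": {"targets": "1 2.06 -1.27 0.35 -1.58 0.95 5.67;1 0 0 0 0 0 0;1 0 0 0 0 0 0"}}

```text
clock: 8.8
eef_pos: [519.4, 274.2, 177.7]
tool_rot: [-3.136, 0.009, 0.737]
force: [-0.4, -0.0, 0.6]
width: 85.4
gripper_force: 0.0
```

```bash
python3 - <<'E'
from hold import *
rows([524.4,273.3,120],down(42),n=2)
E
```

```text
2 rows: shift cm [0.17 0.21 2.88] turn [-0.17  0.27  0.13]  from [519.4 274.2 177.7] q [-0.5   0.61 -0.05  1.74  0.03  0.8  -1.4 ] F [-0.4 -0.   0.6] w 85.4
```

Request:
{"method": "move_arm", "body": {"targets": "1 0.2 0.2 2.9 -0.2 0.3 0.1;1 0.2 0.2 2.9 -0.2 0.3 0.1;1 0 0 0 0 0 0"}}

```text
clock: 9.05
eef_pos: [523.5, 267.9, 115.6]
tool_rot: [3.141, 0.008, 0.728]
force: [-0.7, -0.9, 0.5]
width: 85.1
gripper_force: 0.0
```

```bash
python3 - <<'E'
from hold import *
rows([524.4,273.3,81],down(42),n=3)
E
```

```text
3 rows: shift cm [ 0.15 -0.12  1.15] turn [ 0.01  0.15 -0.1 ]  from [523.5 267.9 115.6] q [-0.5   0.69 -0.04  1.79  0.04  0.67 -1.41] F [-0.7 -0.9  0.5] w 85.1
```

```bash
python3 - <<'E'
from hold import *
for i in range(4):
    s=read_state();print(np.round(s["clock"],2),np.round(s["eef_pos"],1),np.round(s["tool_rot"],3)); d=cam("scene")
E
```

```text
9.05 [523.5 267.9 115.6] [3.141 0.008 0.728]
9.1 [524.6 268.7 117.8] [3.141 0.005 0.727]
9.15 [526.  269.8 119.6] [3.14e+00 1.00e-03 7.28e-01]
9.2 [527.  270.7 120.9] [ 3.14e+00 -2.00e-03  7.28e-01]
```

Request:
{"method": "move_arm", "body": {"targets": "1 0 0 0 0 0 0;1 0 0 0 0 0 0;1 0 0 0 0 0 0;1 0 0 0 0 0 0;1 0 0 0 0 0 0"}}

```text
clock: 9.67
eef_pos: [526.6, 271.7, 120.6]
tool_rot: [3.14, -0.003, 0.729]
force: [0.5, -0.3, 0.6]
width: 85.5
gripper_force: 0.0
```

```bash
python3 - <<'E'
from hold import *
rows([524.4,273.3,81],down(42),n=3)
d=cam("scene");rows([524.4,273.3,81],down(42),n=3)
E
```

```text
3 rows: shift cm [-0.02 -0.09  1.32] turn [ 0.04 -0.05 -0.08]  from [526.6 271.7 120.6] q [-0.5   0.68 -0.04  1.79  0.04  0.67 -1.41] F [ 0.5 -0.3  0.6] w 85.5
3 rows: shift cm [-0.02 -0.09  1.32] turn [ 0.04 -0.05 -0.08]  from [526.5 271.7 120.5] q [-0.5   0.68 -0.04  1.79  0.04  0.67 -1.41] F [ 0.2  0.5 -0.5] w 85.2
```

Request:
{"method": "move_arm", "body": {"targets": "1 0 -0.1 1.3 0 0 0;1 0 -0.1 1.3 0 0 0;1 0 -0.1 1.3 0 0 0;1 0 0 0 0 0 0;1 0 0 0 0 0 0"}}

```text
clock: 10.13
eef_pos: [524.0, 273.7, 80.8]
tool_rot: [3.14, -0.001, 0.729]
force: [-0.7, 0.5, 0.7]
width: 85.4
gripper_force: 0.0
```

Request:
{"method": "move_arm", "body": {"targets": "1 0 0 0 0 0 0;1 0 0 0 0 0 0;1 0 0 0 0 0 0;1 0 0 0 0 0 0;1 0 0 0 0 0 0"}}

```text
clock: 10.55
eef_pos: [524.8, 273.9, 81.7]
tool_rot: [3.139, -0.003, 0.729]
force: [-0.4, 0.0, -0.9]
width: 85.4
gripper_force: 0.0
```

```bash
python3 - <<'E'
from hold import *
rows([524.4,273.3,81],down(42),n=1)
look("j1.png",half=(50,50),dz=0)
E
```

```text
1 rows: shift cm [-0.07  0.02  0.07] turn [ 0.12 -0.17 -0.25]  from [524.8 273.9  81.7] q [-0.51  0.74 -0.04  1.81  0.05  0.59 -1.42] F [-0.4  0.  -0.9] w 85.4
org 256 99
```

View pics/j1.png

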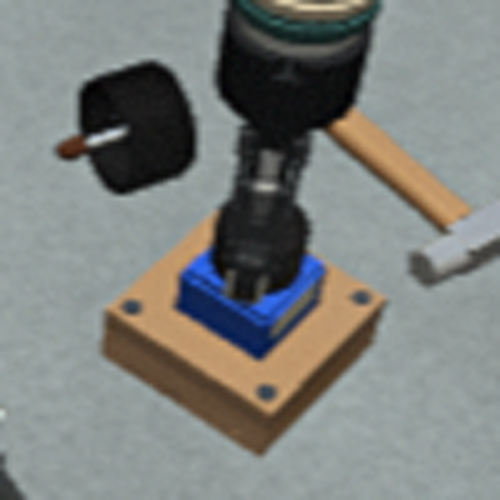

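The fingers straddle the cap on the jar, front fingertip at (245,285), centred within a millimetre. I go down 3 mm and close.

Request:
{"method": "move_arm", "body": {"targets": "1 -0.05 0 0.3 0 0 0;-1 0 0 0 0 0 0;-1 0 0 0 0 0 0;-1 0 0 0 0 0 0;-1 0 0 0 0 0 0"}}

```text
clock: 11.02
eef_pos: [524.3, 273.4, 78.3]
tool_rot: [3.139, -0.002, 0.729]
force: [0.3, -0.5, 2.1]
width: 52.6
gripper_force: 62.4
```

Request:
{"method": "move_arm", "body": {"targets": "-1 0 0 0 0 0 0;-1 0 0 0 0 0 0;-1 0 0 0 0 0 0;-1 0 0 0 0 0 0;-1 0 0 0 0 0 0"}}

```text
clock: 11.43
eef_pos: [524.3, 273.4, 78.3]
tool_rot: [3.139, -0.002, 0.729]
force: [-0.5, -1.5, 2.0]
width: 52.5
gripper_force: 62.5
```

Gripped at 52.5 mm and 62 N. I'll turn slowly, lifting with the thread.

Request:
{"method": "move_arm", "body": {"targets": "-1 0 0 -0.03 0 0 -5;-1 0 0 -0.03 0 0 -5;-1 0 0 -0.03 0 0 -5;-1 0 0 -0.03 0 0 -5;-1 0 0 0 0 0 0"}}

```text
clock: 11.85
eef_pos: [524.0, 273.0, 79.4]
tool_rot: [3.14, -0.001, 1.079]
force: [-0.7, -1.2, 3.0]
width: 52.1
gripper_force: 65.0
```

```bash
python3 - <<'E'
from hold import *
s=read_state();print(np.round(s["torque"],2),np.round(s["force"],1))
E
```

```text
[-0.2   0.28  0.09] [-0.7 -1.2  3. ]
```

Request:
{"method": "move_arm", "body": {"targets": "-1 0 0 -0.035 0 0 -6;-1 0 0 -0.035 0 0 -6;-1 0 0 -0.035 0 0 -6;-1 0 0 -0.035 0 0 -6;-1 0 0 -0.035 0 0 -6"}}

```text
clock: 12.27
eef_pos: [525.3, 272.3, 80.8]
tool_rot: [3.137, 0.001, 1.603]
force: [3.6, -1.9, -4.2]
width: 52.8
gripper_force: 64.5
```

Request:
{"method": "move_arm", "body": {"targets": "-1 0 0 -0.035 0 0 -6;-1 0 0 -0.035 0 0 -6;-1 0 0 -0.035 0 0 -6;-1 0 0 -0.035 0 0 -6;-1 0 0 -0.035 0 0 -6"}}

```text
clock: 12.68
eef_pos: [525.9, 273.0, 82.9]
tool_rot: [3.137, 0.003, 2.127]
force: [3.5, -1.1, -0.8]
width: 53.0
gripper_force: 64.6
```

Request:
{"method": "move_arm", "body": {"targets": "-1 0 0 -0.035 0 0 -6;-1 0 0 -0.035 0 0 -6;-1 0 0 -0.035 0 0 -6;-1 0 0 -0.035 0 0 -6;-1 0 0 -0.035 0 0 -6"}}

```text
clock: 13.1
eef_pos: [526.0, 273.4, 84.7]
tool_rot: [3.139, 0.005, 2.65]
force: [4.3, -0.6, -1.1]
width: 52.4
gripper_force: 64.6
```

Request:
{"method": "move_arm", "body": {"targets": "-1 0 0 -0.035 0 0 -6;-1 0 0 -0.035 0 0 -6;-1 0 0 -0.035 0 0 -6;-1 0 0 0 0 0 0;-1 0 0 0 0 0 0"}}

```text
clock: 13.52
eef_pos: [525.5, 273.6, 85.8]
tool_rot: [3.14, 0.005, 2.958]
force: [4.2, -0.8, 1.3]
width: 52.5
gripper_force: 64.8
```

```bash
python3 - <<'E'
from hold import *
rows([524.4,273.3,81],down(170),n=1)
s=read_state();print(np.round(s["torque"],2),np.round(s["force"],1))
look("j2.png",half=(50,50),dz=0)
E
```

```text
1 rows: shift cm [ 0.1  -0.05  0.48] turn [ 0.09  0.26 -0.52]  from [525.5 273.6  85.8] q [-0.14  0.82 -0.64  1.8   0.69  0.76  0.24] F [ 4.2 -0.8  1.3] w 52.5
[-0.19 -1.    0.02] [ 4.2 -0.8  1.3]
org 256 99
```

View pics/j2.png

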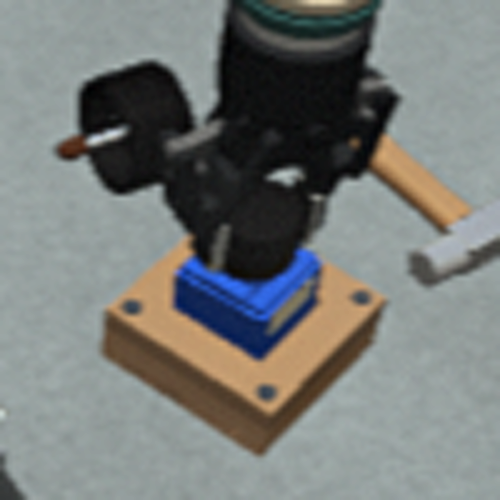

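The cap is gripped at (255,235), a little raised above the jar, and the jar is still seated. I turn 36° further as margin, then lift gently and watch the force.

Request:
{"method": "move_arm", "body": {"targets": "-1 0 0 -0.02 0 0 -6;-1 0 0 -0.02 0 0 -6;-1 0 0 -0.02 0 0 -6;-1 0 0 -0.02 0 0 -6;-1 0 0 -0.02 0 0 -6"}}

```text
clock: 13.98
eef_pos: [525.4, 274.4, 87.3]
tool_rot: [-3.141, 0.006, -2.795]
force: [3.1, 0.0, 0.9]
width: 52.6
gripper_force: 64.9
```

Request:
{"method": "move_arm", "body": {"targets": "-1 0 0 0 0 0 -6;-1 0 0 0 0 0 0;-1 0 0 0 0 0 0;-1 0 0 0 0 0 0"}}

```text
clock: 14.32
eef_pos: [524.9, 274.5, 87.3]
tool_rot: [-3.141, 0.005, -2.696]
force: [5.6, 1.9, 3.3]
width: 52.6
gripper_force: 65.1
```

```bash
python3 - <<'E'
from hold import *
for i in range(4):
    s=read_state();print(np.round(s["eef_pos"],1),np.round(s["torque"],2),np.round(s["force"],1)); d=cam("top")
E
```

```text
[524.9 274.5  87.3] [ 0.42 -1.13 -0.03] [5.6 1.9 3.3]
[524.9 274.5  87.3] [ 0.41 -1.18  0.  ] [5.6 2.1 3.8]
[524.9 274.4  87.3] [ 0.42 -1.15  0.01] [4.4 1.1 3.9]
[524.9 274.4  87.3] [ 0.46 -1.12 -0.07] [5.4 1.6 3.6]
```

Request:
{"method": "move_arm", "body": {"targets": "-1 0 0 -0.15 0 0 0;-1 0 0 -0.15 0 0 0;-1 0 0 0 0 0 0;-1 0 0 0 0 0 0"}}

```text
clock: 14.85
eef_pos: [523.3, 273.7, 89.4]
tool_rot: [-3.141, 0.001, -2.692]
force: [3.1, 1.8, -0.1]
width: 52.6
gripper_force: 64.8
```

Request:
{"method": "move_arm", "body": {"targets": "-1 -0.12 0 0 0 0 0;-1 0 0 -0.15 0 0 0;-1 0 0 -0.15 0 0 0;-1 0 0 0 0 0 0;-1 0 0 0 0 0 0"}}

```text
clock: 15.27
eef_pos: [525.0, 273.8, 92.6]
tool_rot: [-3.14, 0.002, -2.692]
force: [2.0, 0.6, -0.6]
width: 52.8
gripper_force: 64.8
```

Request:
{"method": "move_arm", "body": {"targets": "-1 0 0 -0.15 0 0 0;-1 0 0 -0.15 0 0 0;-1 0 0 0 0 0 0;-1 0 0 0 0 0 0;-1 0 0 0 0 0 0"}}

```text
clock: 15.68
eef_pos: [524.7, 273.3, 95.2]
tool_rot: [-3.14, 0.001, -2.692]
force: [0.6, -0.4, -4.2]
width: 53.0
gripper_force: 64.4
```

```bash
python3 - <<'E'
from hold import *
import pickle
def blue(d):
    h=cv2.cvtColor(d["color"],cv2.COLOR_RGB2HSV)[130:185,280:335]; m=(h[...,0]>105)&(h[...,0]<128)&(h[...,1]>140)
    ys,xs=np.nonzero(m); return m.sum(),(xs.min(),ys[xs==xs.min()].mean()),(xs.max(),ys[xs==xs.max()].mean()),ys.max(), [ys[xs==c].min() for c in (13,14,15,36,37,38)],[ys[xs==c].max() for c in (13,14,15,36,37,38)]
print(blue(pickle.load(open("D.pkl","rb"))["scene"]))
for f in("j1.png.pkl","j2.png.pkl"): print(blue(pickle.load(open(f,"rb"))[0]))
d=cam("scene");print(blue(d));pickle.dump(d,open("now.pkl","wb"))
s=read_state();print(np.round(s["eef_pos"],1),np.round(s["force"],1))
S=d;print(proj(S,(560,250,76)),proj(S,(560,250,84)))
E
```

```text
(np.int64(271), (np.int64(12), np.float64(27.333333333333332)), (np.int64(40), np.float64(23.0)), np.int64(39), [np.int64(23), np.int64(22), np.int64(21), np.int64(20), np.int64(20), np.int64(21)], [np.int64(31), np.int64(31), np.int64(32), np.int64(27), np.int64(26), np.int64(25)])
(np.int64(247), (np.int64(12), np.float64(27.333333333333332)), (np.int64(40), np.float64(23.0)), np.int64(39), [np.int64(23), np.int64(22), np.int64(21), np.int64(20), np.int64(20), np.int64(21)], [np.int64(31), np.int64(31), np.int64(32), np.int64(27), np.int64(26), np.int64(25)])
(np.int64(309), (np.int64(11), np.float64(28.5)), (np.int64(39), np.float64(21.5)), np.int64(39), [np.int64(22), np.int64(21), np.int64(20), np.int64(19), np.int64(19), np.int64(20)], [np.int64(31), np.int64(31), np.int64(32), np.int64(31), np.int64(30), np.int64(29)])
(np.int64(342), (np.int64(12), np.float64(27.0)), (np.int64(39), np.float64(22.0)), np.int64(39), [np.int64(23), np.int64(22), np.int64(21), np.int64(19), np.int64(19), np.int64(20)], [np.int64(31), np.int64(31), np.int64(32), np.int64(31), np.int64(25), np.int64(29)])
[524.8 273.5  95.3] [ 0.  -0.7 -3.5]
[307.54009407 162.15978494] [307.95231449 160.28026129]
```

```bash
python3 - <<'E'
from hold import *
import pickle
def prof(d):
    c=d["color"][130:185,280:335].astype(float); b=np.clip(c[...,2]-c[...,0],0,80)/80
    out=[]
    for cols in((13,14),(15,16),(35,36),(37,38)):
        p=b[:,cols[0]:cols[1]+1].mean(1); i=int(np.argmax(p>.5)); out.append(i-1+(.5-p[i-1])/(p[i]-p[i-1]))
    return np.round(out,2)
print(prof(pickle.load(open("D.pkl","rb"))["scene"]))
for f in("j1.png.pkl","j2.png.pkl"): print(prof(pickle.load(open(f,"rb"))[0]))
print(prof(pickle.load(open("now.pkl","rb"))))
E
```

```text
[21.43 19.65 21.85 19.53]
[21.42 19.64 21.76 19.52]
[20.38 20.39 18.25 18.53]
[21.14 19.15 17.51 18.57]
```

Request:
{"method": "move_arm", "body": {"targets": "-1 0 0 0.15 0 0 0;-1 0 0 0.1 0 0 0;-1 0 0 0 0 0 0;-1 0 0 0 0 0 0"}}

```text
clock: 16.07
eef_pos: [525.6, 274.9, 93.6]
tool_rot: [-3.141, 0.004, -2.692]
force: [1.4, 0.6, -1.5]
width: 52.6
gripper_force: 64.4
```

```bash
python3 - <<'E'
from hold import *
s=read_state();print(np.round(s["eef_pos"],1),np.round(s["force"],1),np.round(s["torque"],2),np.round(s["qpos"],2))
d=cam("scene")
c=d["color"][130:185,280:335].astype(float); b=np.clip(c[...,2]-c[...,0],0,80)/80
out=[]
for cols in((13,14),(15,16),(35,36),(37,38)):
        p=b[:,cols[0]:cols[1]+1].mean(1); i=int(np.argmax(p>.5)); out.append(i-1+(.5-p[i-1])/(p[i]-p[i-1]))
print(np.round(out,2))
E
```

```text
[525.6 274.9  93.6] [ 1.4  0.6 -1.5] [ 0.28 -0.24 -0.04] [-0.05  0.86 -0.81  1.79  0.81  0.86  0.77]
[21.37 19.64 17.46 19.11]
```

```bash
python3 - <<'E'
from hold import *
d=cam("scene"); t=cam("top")
c=cv2.resize(d["color"][125:190,275:340],None,fx=9,fy=9,interpolation=cv2.INTER_CUBIC)
save("j3.png",np.clip(c*1.7,0,255).astype(np.uint8))
E
```

```text
(no output)
```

View pics/j3.png

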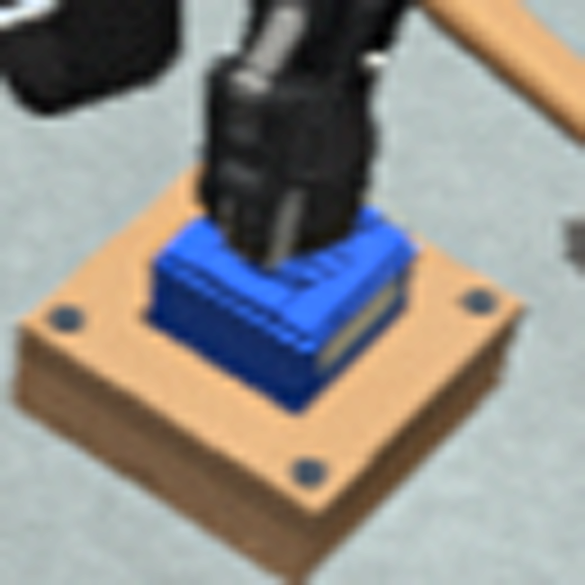

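The cap's lower edge is now at (300,255), about 15 mm above its closed height, and the jar sits in its pocket. So the thread has let go and only seal or brush drag is left. I keep turning while lifting to break the friction.

Request:
{"method": "move_arm", "body": {"targets": "-1 0 0 -0.04 0 0 -6;-1 0 0 -0.04 0 0 -6;-1 0 0 -0.04 0 0 -6;-1 0 0 -0.04 0 0 -6;-1 0 0 -0.04 0 0 -6"}}

```text
clock: 16.63
eef_pos: [525.4, 273.3, 95.1]
tool_rot: [-3.138, 0.001, -2.164]
force: [1.1, 0.4, -2.5]
width: 52.4
gripper_force: 64.5
```

```bash
cat > jar.py <<'E'
from hold import *
s=read_state();print(np.round(s["eef_pos"],1),np.round(s["force"],1),np.round(s["torque"],2),np.round(s["qpos"],2))
d=cam("scene")
c=d["color"][130:185,280:335].astype(float); b=np.clip(c[...,2]-c[...,0],0,80)/80
out=[]
for cols in((13,14),(15,16),(35,36),(37,38)):
        p=b[:,cols[0]:cols[1]+1].mean(1); i=int(np.argmax(p>.5)); out.append(i-1+(.5-p[i-1])/(p[i]-p[i-1]))
print(np.round(out,2),"rest [21.43 19.65 - 19.53]")
E
python3 jar.py
```

```text
[525.4 273.3  95.1] [ 1.1  0.4 -2.5] [ 0.11 -0.34 -0.05] [ 0.01  0.91 -0.93  1.79  0.9   0.94  1.22]
[20.   18.47 18.27 18.25] rest [21.43 19.65 - 19.53]
```

```bash
cat > ext.py <<'E'
from hold import *
import pickle
def ext(d):
    c=cv2.resize(d["color"][130:185,280:335],None,fx=8,fy=8,interpolation=cv2.INTER_CUBIC).astype(float)
    b=c[...,2]-c[...,0]; r=[]
    for col in range(17*8,29*8,8):
        m=b[:,col]; V=c[:,col,2]; ys=np.nonzero(m>40)[0]; bot=ys.max()
        # go up from bottom until V exceeds mid between side and top brightness
        side=np.median(V[bot-20:bot-8]); y=bot-8
        while y>0 and V[y]<side*1.35: y-=1
        r.append((bot-y)/8)
    return np.round([np.mean(r[:6]),np.mean(r[6:])],2),np.round(r,1)
if __name__=="__main__":
    print(ext(pickle.load(open("D.pkl","rb"))["scene"]))
    for f in("j1.png.pkl","j2.png.pkl"): print(ext(pickle.load(open(f,"rb"))[0]))
    print(ext(pickle.load(open("now.pkl","rb")))); print(ext(cam("scene")))
    d=cam("scene");print(proj(d,(541,231,42)),proj(d,(541,231,76)))
E
python3 ext.py
```

```text
(array([6.06, 6.06]), array([6. , 6. , 6. , 6.1, 6.1, 6.1, 6.2, 6. , 6. , 6.1, 6.1, 5.9]))
(array([6.08, 6.1 ]), array([6. , 6.1, 6. , 6.1, 6.1, 6.1, 6.2, 6. , 6.1, 6.2, 6.1, 5.9]))
(array([6.31, 6.69]), array([6.1, 6.2, 6.4, 6.2, 6.4, 6.5, 6.6, 6.5, 6.4, 6.6, 7. , 7. ]))
(array([6.04, 6.15]), array([5.8, 6. , 6. , 6.1, 6.1, 6.2, 6.1, 5.9, 6.1, 6.1, 6.6, 6. ]))
(array([6.62, 7.04]), array([6.6, 6.4, 6.6, 6.6, 6.9, 6.6, 7.1, 6.6, 6.9, 7. , 7.5, 7.1]))
[296.66812009 168.51141758] [298.11768397 160.76130166]
```

Request:
{"method": "move_arm", "body": {"targets": "-1 0 0 0.1 0 0 0;-1 0 0 0.1 0 0 0;-1 0 0 0.1 0 0 0;-1 0 0 0 0 0 0;-1 0 0 0 0 0 0"}}

```text
clock: 17.2
eef_pos: [525.4, 274.7, 92.6]
tool_rot: [-3.139, 0.003, -2.169]
force: [1.6, 1.1, -0.3]
width: 52.2
gripper_force: 64.5
```

```bash
python3 jar.py; python3 - <<'E'
from ext import *
print(ext(cam("scene")))
s=read_state();print(np.round(s["force"],1),np.round(s["torque"],2))
E
```

```text
[525.4 274.7  92.6] [ 1.6  1.1 -0.3] [ 0.38 -0.31 -0.01] [ 0.01  0.91 -0.93  1.79  0.91  0.93  1.22]
[21.15 19.43 18.98 18.57] rest [21.43 19.65 - 19.53]
(array([6.42, 6.65]), array([6.1, 6.4, 6.4, 6.4, 6.8, 6.5, 6.6, 6.6, 6.4, 6.8, 6.9, 6.6]))
[1.4 1.5 0.1] [ 0.33 -0.31 -0.05]
```

Request:
{"method": "move_arm", "body": {"targets": "-1 0 0 0.15 0 0 0;-1 0 0 0.15 0 0 0;-1 0 0 0 0 0 0;-1 0 0 0 0 0 0"}}

```text
clock: 17.63
eef_pos: [526.8, 275.3, 90.7]
tool_rot: [-3.138, 0.006, -2.169]
force: [3.1, 2.7, 7.4]
width: 52.5
gripper_force: 65.7
```

```bash
python3 jar.py; python3 - <<'E'
from ext import *
print(ext(cam("scene")))
s=read_state();print(np.round(s["force"],1),np.round(s["torque"],2))
E
```

```text
[526.8 275.3  90.7] [3.1 2.7 7.4] [ 0.46 -0.56 -0.  ] [ 0.    0.91 -0.92  1.79  0.91  0.93  1.21]
[22.   20.11 19.77 19.18] rest [21.43 19.65 - 19.53]
(array([6.25, 6.42]), array([6.1, 6.2, 6.2, 6.2, 6.2, 6.4, 6.5, 6.4, 6.2, 6.5, 6.6, 6.2]))
[4.  1.3 6.8] [ 0.47 -0.62 -0.03]
```

Request:
{"method": "move_arm", "body": {"targets": "-1 -0.1 0 -0.15 0 0 0;-1 0 0 0 0 0 0;0.6 0 0 0 0 0 0;1 0 0 0 0 0 0;1 0 0 0 0 0 0"}}

```text
clock: 18.15
eef_pos: [524.9, 273.9, 89.9]
tool_rot: [-3.14, -0.001, -2.168]
force: [0.1, 0.1, -0.4]
width: 85.0
gripper_force: 0.0
```

Request:
{"method": "move_arm", "body": {"targets": "1 0 0 0 0 0 0;1 0 0 0 0 0 0;1 0 0 0 0 0 0;1 0 0 0 0 0 0;1 0 0 0 0 0 0"}}

```text
clock: 18.57
eef_pos: [525.7, 274.8, 90.7]
tool_rot: [-3.139, 0.001, -2.168]
force: [0.2, -1.3, -0.1]
width: 85.4
gripper_force: 0.0
```

```bash
python3 jar.py; python3 - <<'E'
from ext import *
print(ext(cam("scene")))
s=read_state();print(np.round(s["force"],1),np.round(s["torque"],2))
rows([524.6,273.4,92],down(-248),n=20)
E
```

```text
[525.7 274.8  90.7] [ 0.2 -1.3 -0.1] [-0.02  0.05 -0.07] [ 0.    0.91 -0.93  1.79  0.91  0.93  1.22]
[22.19 20.1  21.51 20.67] rest [21.43 19.65 - 19.53]
(array([6.27, 6.4 ]), array([6.1, 6.1, 6.2, 6.4, 6.4, 6.4, 6.5, 6.4, 6.2, 6.4, 6.6, 6.2]))
[ 0.3 -0.2 -0.3] [0.03 0.03 0.02]
20 rows: shift cm [ 0.01 -0.01 -0.01] turn [0.   0.01 6.19]  from [525.7 274.9  90.7] q [ 0.    0.91 -0.93  1.79  0.91  0.93  1.22] F [ 0.3 -0.2 -0.3] w 85.6
```

Request:
{"method": "move_arm", "body": {"targets": "1 0 0 -2 0 0 0;1 0 0 -3 0 0 0;1 0 0 -3 0 0 6.5;1 0 0 -3 0 0 6.5;1 0 0 -2 0 0 6.5"}}

```text
clock: 19.08
eef_pos: [525.7, 275.9, 223.5]
tool_rot: [-3.14, 0.005, -2.514]
force: [0.7, 0.1, -0.3]
width: 85.5
gripper_force: 0.0
```

Request:
{"method": "move_arm", "body": {"targets": "1 0 0 0 0 0 6.5;1 0 0 0 0 0 6.5;1 0 0 0 0 0 6.5;1 0 0 0 0 0 6.5;1 0 0 0 0 0 6.5"}}

```text
clock: 19.5
eef_pos: [525.3, 274.8, 220.8]
tool_rot: [-3.141, 0.003, -3.082]
force: [0.8, 0.2, 0.5]
width: 85.0
gripper_force: 0.0
```

Request:
{"method": "move_arm", "body": {"targets": "1 0 0 0 0 0 6.5;1 0 0 0 0 0 6.5;1 0 0 0 0 0 6.5;1 0 0 0 0 0 6.5;1 0 0 0 0 0 6.5"}}

```text
clock: 19.92
eef_pos: [525.2, 274.9, 220.8]
tool_rot: [3.14, 0.003, 2.635]
force: [0.6, -0.0, -0.4]
width: 85.1
gripper_force: 0.0
```

Request:
{"method": "move_arm", "body": {"targets": "1 0 0 0 0 0 6.5;1 0 0 0 0 0 6.5;1 0 0 0 0 0 6.5;1 0 0 0 0 0 6.5;1 0 0 0 0 0 6.5"}}

```text
clock: 20.33
eef_pos: [525.1, 275.0, 220.8]
tool_rot: [3.139, 0.001, 2.067]
force: [0.3, -0.5, -0.4]
width: 85.6
gripper_force: 0.0
```

```bash
python3 - <<'E'
from m import *
import pickle
from go import rows,down
D=pickle.load(open("D.pkl","rb"))
def capm(d):
    h4,x2,y2=win(d,306,158); m=(h4[...,2]<50)&(h4[...,1]<120); m[:5]=0
    col=[np.nonzero(m[:,c-x2])[0]+y2 for c in range(300,314)]
    return [(int(a.min()),int(a.max())) for a in col if len(a)]
S=cam("scene");print(capm(D["scene"]));print(capm(S))
print("jar now",[np.round(proj(S,(524,273,z)),1).tolist() for z in (78,88)])
c=S["color"][130:185,280:335].astype(int); print("blue bbox", cv2.boundingRect((c[...,2]-c[...,0]>40).astype(np.uint8)))
rows([524.6,273.4,130],down(42),n=2)
E
```

```text
[(141, 153), (139, 153), (139, 155), (138, 154), (138, 156), (137, 156), (137, 155), (137, 157), (137, 155), (137, 155), (137, 156), (138, 156), (138, 156), (139, 180)]
[(137, 153), (137, 154), (136, 153), (136, 153), (135, 155), (135, 155), (135, 155), (135, 155), (135, 155), (136, 154), (136, 154), (137, 153), (137, 153), (138, 152)]
jar now [[305.7, 150.7], [306.2, 148.3]]
blue bbox (12, 19, 29, 21)
2 rows: shift cm [-0.08 -0.05  4.54] turn [ 9.000e-02 -2.000e-02  3.809e+01]  from [525.1 275.1 220.9] q [-0.2   0.6  -0.52  1.69  0.36  0.95 -0.37] F [ 0.1 -0.4  1. ] w 85.6
```

```bash
python3 - <<'E'
from m import *
import pickle
D=pickle.load(open("D.pkl","rb"))
def side(d):
    g=cv2.resize(d["color"][125:160,285:330],None,fx=8,fy=8,interpolation=cv2.INTER_CUBIC).max(2)
    out=[]
    for y in (141,143,145,147,149,151):
        r=g[int((y-125+.5)*8)]<75; c=int((306.5-285)*8); a=c
        while r[a]: a-=1
        b=c
        while r[b]: b+=1
        out.append((round(285+a/8-.5,1),round(285+b/8-.5,1)))
    return out
S=cam("scene");T=cam("top")
print(side(D["scene"]));print(side(S))
for d in(D["top"],T):
    h,x,y=win(d,184,205); c=big(h[...,2]<62,x,y); print(cv2.minEnclosingCircle(c),cv2.contourArea(c))
for p in((524,273,95),(534,273,95),(524,283,95)):print(proj(S,p).round(1),proj(T,p).round(1))
E
```

```text
[(299.1, 316.6), (298.5, 317.6), (298.2, 317.8), (297.8, 317.1), (297.6, 317.1), (297.8, 315.9)]
[(295.6, 314.6), (295.0, 314.9), (295.5, 315.6), (296.2, 315.8), (296.2, 315.8), (297.6, 314.4)]
((180.06451416015625, 203.7096710205078), 9.224443435668945) 224.5
((210.5, 237.0), 6.800835609436035) 29.0
[306.6 146.6] [181.1 204.2]
[308.8 148.7] [181.1 200.7]
[309.2 145.2] [177.6 204.3]
```

Request:
{"method": "move_arm", "body": {"targets": "1 0 0 3 0 0 0;1 0 0 3 0 0 0;1 0 0 3 0 0 0;1 0 0 0 0 0 0;1 0 0 0 0 0 0"}}

```text
clock: 20.9
eef_pos: [524.7, 274.4, 129.7]
tool_rot: [-3.141, 0.001, 2.075]
force: [0.3, 0.3, 0.7]
width: 85.4
gripper_force: 0.0
```

Request:
{"method": "move_arm", "body": {"targets": "1 0 0 0 0 0 0;1 0 0 0 0 0 0;1 0 0 0 0 0 0;1 0 0 0 0 0 0"}}

```text
clock: 21.23
eef_pos: [526.4, 275.3, 132.2]
tool_rot: [3.136, 0.001, 2.073]
force: [-0.7, -0.6, -0.3]
width: 85.2
gripper_force: 0.0
```

The cap now sits loose and tilted on the jar, its top leaning left in the image, so the thread has let go and the tilt explains the drag. I regrip with the closing line along the tilt so the pads straighten it.

```bash
python3 - <<'E'
from go import *
rows([522.2,270.2,132],down(142),n=4)
E
```

```text
4 rows: shift cm [-0.04 -0.16  0.  ] turn [ 0.07  0.04 -5.81]  from [526.4 275.3 132.2] q [-0.24  0.71 -0.47  1.77  0.44  0.77 -0.43] F [-0.7 -0.6 -0.3] w 85.2
```

Request:
{"method": "move_arm", "body": {"targets": "1 0 -0.15 0 0.1 0 -5.8;1 0 -0.15 0 0.1 0 -5.8;1 0 -0.15 0 0 0 -5.8;1 -0.1 -0.15 0 0 0 -5.8;1 0 0 0 0 0 0"}}

```text
clock: 21.65
eef_pos: [522.0, 270.1, 131.3]
tool_rot: [-3.141, 0.002, 2.48]
force: [-0.0, 1.2, 0.1]
width: 85.1
gripper_force: 0.0
```

Request:
{"method": "move_arm", "body": {"targets": "1 0 0 1 0 0 0;1 0 0 1 0 0 0;1 0 0 1 0 0 0;1 0 0 0.7 0 0 0;1 0 0 0.7 0 0 0"}}

```text
clock: 22.07
eef_pos: [521.1, 270.3, 85.3]
tool_rot: [-3.139, 0.001, 2.477]
force: [-0.7, -0.4, -0.2]
width: 85.5
gripper_force: 0.0
```

Request:
{"method": "move_arm", "body": {"targets": "1 0 0 0 0 0 0;1 0 0 0 0 0 0;1 0 0 0 0 0 0;1 0 0 0 0 0 0"}}

```text
clock: 22.4
eef_pos: [521.9, 270.8, 87.1]
tool_rot: [-3.141, 0.001, 2.477]
force: [-0.8, -0.2, 0.4]
width: 85.8
gripper_force: 0.0
```

Request:
{"method": "move_arm", "body": {"targets": "0.6 0 0 0 0 0 0;0.5 0 0 0 0 0 0;0.4 0 0 0 0 0 0;0.3 0 0 0 0 0 0;-1 0 0 0 0 0 0"}}

```text
clock: 22.82
eef_pos: [522.0, 271.3, 87.3]
tool_rot: [3.141, 0.001, 2.478]
force: [0.0, 0.9, 2.5]
width: 56.7
gripper_force: 62.9
```

Request:
{"method": "move_arm", "body": {"targets": "-1 0 0 0 0 0 0;-1 0 0 0 0 0 0;-1 0 0 0 0 0 0;-1 0 0 0 0 0 0"}}

```text
clock: 23.15
eef_pos: [522.0, 271.2, 87.2]
tool_rot: [3.141, 0.001, 2.478]
force: [-0.4, 1.2, 5.7]
width: 56.8
gripper_force: 63.2
```

```bash
python3 jar.py;  python3 - <<'E'
from go import *
rows([524.6,273.4,90],down(142),n=2)
E
```

```text
[522.  271.2  87.2] [-0.4  1.2  5.7] [ 0.39 -0.08 -0.06] [-0.2   0.78 -0.53  1.81  0.58  0.71 -0.15]
[22.21 20.1  19.78 19.51] rest [21.43 19.65 - 19.53]
2 rows: shift cm [-0.03  0.16 -0.14] turn [ 0.01  0.04 -0.02]  from [522.  271.2  87.2] q [-0.2   0.78 -0.53  1.81  0.58  0.71 -0.15] F [1.  3.2 5.6] w 56.7
```

Request:
{"method": "move_arm", "body": {"targets": "-1 0 0.15 -0.1 0 0 0;-1 0 0.15 -0.1 0 0 0;-1 0 0 -0.1 0 0 0;-1 0 0 0 0 0 0;-1 0 0 0 0 0 0"}}

```text
clock: 23.62
eef_pos: [523.3, 272.3, 89.3]
tool_rot: [-3.139, 0.001, 2.477]
force: [0.1, -0.4, 0.0]
width: 56.9
gripper_force: 63.6
```

Request:
{"method": "move_arm", "body": {"targets": "-1 0 0 -0.15 0 0 0;-1 0 0 -0.1 0 0 0;-1 0 0 0 0 0 0;-1 0 0 0 0 0 0;-1 0 0 0 0 0 0"}}

```text
clock: 24.03
eef_pos: [523.4, 272.6, 92.0]
tool_rot: [-3.14, 0.001, 2.477]
force: [-0.3, 0.1, -3.8]
width: 56.8
gripper_force: 64.4
```

```bash
python3 jar.py; python3 ext.py | tail -2
```

```text
[523.4 272.6  92. ] [-0.3  0.1 -3.8] [ 0.06 -0.13  0.01] [-0.2   0.78 -0.54  1.8   0.58  0.73 -0.14]
[21.45 19.77 19.72 19.42] rest [21.43 19.65 - 19.53]
(array([6.5, 6.4]), array([6.4, 6.5, 6.5, 6.5, 6.6, 6.5, 6.6, 6.5, 6.2, 6.4, 6.5, 6.1]))
[296.66812009 168.51141758] [298.11768397 160.76130166]
```

Request:
{"method": "move_arm", "body": {"targets": "-1 0 0 0.15 0 0 0;-1 0 0 0.15 0 0 0;-1 0 0 0 0 0 0;1 0 0 0 0 0 0;1 0 0 0 0 0 0"}}

```text
clock: 24.6
eef_pos: [523.9, 273.4, 89.6]
tool_rot: [-3.142, 0.001, 2.478]
force: [0.3, 0.7, -0.7]
width: 78.9
gripper_force: 0.0
```

Request:
{"method": "move_arm", "body": {"targets": "1 0 0 0 0 0 0;1 0 0 0 -4.5 0 0;1 0 0 0 -4.5 0 0;1 0 0 0 -4.5 0 0;1 0 0 0 0 0 0"}}

```text
clock: 25.02
eef_pos: [521.3, 269.3, 88.5]
tool_rot: [2.911, 0.002, 2.476]
force: [-1.0, -1.4, -0.1]
width: 85.5
gripper_force: 0.0
```

Request:
{"method": "move_arm", "body": {"targets": "1 0 0 0 0 0 0;1 0 0 0 0 0 0;1 0 0 0 0 0 0;1 0 0 0 0 0 0;1 0 0 0 0 0 0"}}

```text
clock: 25.43
eef_pos: [523.9, 273.7, 89.3]
tool_rot: [2.907, 0.001, 2.478]
force: [0.0, 0.6, -0.2]
width: 85.4
gripper_force: 0.0
```

```bash
python3 jar.py; python3 - <<'E'
from m import *
from go import rows,down
import pickle
rows([523.5,272.3,88],down(142,-14),n=2)
S=cam("scene")
c=cv2.resize(S["color"][125:190,275:340],None,fx=9,fy=9,interpolation=cv2.INTER_CUBIC); save("j4.png",c)
g=cv2.resize(S["color"][125:160,285:330],None,fx=8,fy=8,interpolation=cv2.INTER_CUBIC).max(2)
for y in (139,141,143,145,147,149,151):
        r=g[int((y-125+.5)*8)]<75; cc=int((306.5-285)*8); a=b=cc
        while a>0 and r[a]: a-=1
        while b<359 and r[b]: b+=1
        print(y,round(285+a/8-.5,1),round(285+b/8-.5,1))
E
```

```text
[523.9 273.7  89.3] [ 0.   0.6 -0.2] [-0.23  0.15  0.02] [-0.16  0.72 -0.47  2.    0.7   0.33 -0.24]
[21.11 19.14 19.85 19.39] rest [21.43 19.65 - 19.53]
2 rows: shift cm [-0.03 -0.07  0.05] turn [-0.29  0.03 -0.  ]  from [523.8 273.5  89.2] q [-0.16  0.72 -0.47  2.    0.7   0.33 -0.24] F [-0.4  0.5 -0.7] w 84.9
139 297.6 315.6
141 296.9 316.2
143 297.2 316.2
145 297.2 316.6
147 297.5 316.6
149 297.8 316.1
151 298.2 315.1
```

Request:
{"method": "move_arm", "body": {"targets": "1 0 0 0 6.5 0 0;1 0 0 0 0 0 0;1 0 0 0 0 0 0;1 0 0 0 0 0 0;1 0 0 0 0 0 0"}}

```text
clock: 25.95
eef_pos: [523.5, 272.1, 88.5]
tool_rot: [3.009, 0.002, 2.477]
force: [0.7, 0.1, -1.1]
width: 85.3
gripper_force: 0.0
```

Request:
{"method": "move_arm", "body": {"targets": "-1 0 0 0 0 0 0;-1 0 0 0 0 0 0;-1 0 0 0 0 0 0;-1 0 0 0 0 0 0;-1 0 0 0 0 0 0"}}

```text
clock: 26.37
eef_pos: [524.8, 273.0, 89.6]
tool_rot: [3.007, 0.003, 2.477]
force: [0.7, -0.6, 4.6]
width: 52.8
gripper_force: 61.8
```

```bash
python3 jar.py; python3 ext.py | tail -2
```

```text
[524.8 273.   89.6] [ 0.7 -0.6  4.6] [-0.1  -0.25 -0.09] [-0.16  0.74 -0.52  1.92  0.65  0.51 -0.2 ]
[21.11 19.45 19.65 19.35] rest [21.43 19.65 - 19.53]
(array([6.29, 6.29]), array([6.1, 6.2, 6.4, 6.2, 6.4, 6.4, 6.4, 6.4, 6.2, 6.1, 6.6, 6. ]))
[296.66812009 168.51141758] [298.11768397 160.76130166]
```

Width is 52.8 mm, so the pads are flush. I straighten the cap slowly.

Request:
{"method": "move_arm", "body": {"targets": "-1 0 0 -0.05 2 0 0;-1 0 0 -0.05 2 0 0;-1 0 0 0 2 0 0;-1 0 0 0 1.7 0 0;-1 0 0 0 0 0 0"}}

```text
clock: 26.93
eef_pos: [524.8, 273.7, 91.2]
tool_rot: [-3.14, 0.003, 2.477]
force: [0.1, -1.4, 10.8]
width: 52.7
gripper_force: 63.2
```

Request:
{"method": "move_arm", "body": {"targets": "-1 0 0 0 0 0 0;-1 0 0 0 0 0 0;-1 0 0 0 0 0 0"}}

```text
clock: 27.18
eef_pos: [525.0, 273.1, 91.1]
tool_rot: [3.141, 0.003, 2.477]
force: [0.8, -1.0, 9.0]
width: 52.5
gripper_force: 63.1
```

```bash
python3 jar.py; python3 ext.py | tail -2
```

```text
[525.  273.1  91.1] [ 0.8 -1.   9. ] [ 0.05 -0.21 -0.12] [-0.19  0.78 -0.55  1.79  0.59  0.73 -0.16]
[21.12 19.04 19.79 19.47] rest [21.43 19.65 - 19.53]
(array([6.27, 6.35]), array([6. , 6.2, 6.4, 6.2, 6.4, 6.4, 6.5, 6.4, 6.2, 6.4, 6.5, 6.1]))
[296.66812009 168.51141758] [298.11768397 160.76130166]
```

Request:
{"method": "move_arm", "body": {"targets": "-1 0 0 -0.1 0 0 0;-1 0 0 -0.1 0 0 0;-1 0 0 0 0 0 0;-1 0 0 0 0 0 0"}}

```text
clock: 27.67
eef_pos: [524.3, 272.9, 92.0]
tool_rot: [-3.141, 0.003, 2.477]
force: [2.0, -0.2, 3.2]
width: 52.6
gripper_force: 62.6
```

Request:
{"method": "move_arm", "body": {"targets": "-1 0 0 -0.1 0 0 0;-1 0 0 -0.1 0 0 0;-1 0 0 0 0 0 0;-1 0 0 0 0 0 0"}}

```text
clock: 28.0
eef_pos: [523.3, 272.2, 93.4]
tool_rot: [-3.138, 0.002, 2.478]
force: [1.2, 0.5, -2.6]
width: 52.5
gripper_force: 62.5
```

```bash
python3 jar.py; python3 ext.py | tail -2
```

```text
[523.3 272.2  93.4] [ 1.2  0.5 -2.6] [-0.06 -0.29 -0.03] [-0.19  0.78 -0.55  1.79  0.59  0.74 -0.15]
[20.98 19.22 18.75 19.26] rest [21.43 19.65 - 19.53]
(array([6.25, 6.29]), array([6.1, 6.2, 6.4, 6.2, 6.2, 6.2, 6.4, 6.4, 6.2, 6.2, 6.6, 5.9]))
[296.66812009 168.51141758] [298.11768397 160.76130166]
```

Request:
{"method": "move_arm", "body": {"targets": "-1 0 0 0 0 0 -6;-1 0 0 -0.035 0 0 -6;-1 0 0 -0.035 0 0 -6;-1 0 0 -0.035 0 0 -6;-1 0 0 -0.035 0 0 -6"}}

```text
clock: 28.57
eef_pos: [524.0, 271.6, 95.2]
tool_rot: [-3.137, 0.001, 3.006]
force: [1.7, -1.6, 0.1]
width: 52.4
gripper_force: 62.8
```

Request:
{"method": "move_arm", "body": {"targets": "-1 0 0 -0.035 0 0 -6;-1 0 0 -0.035 0 0 -6;-1 0 0 -0.035 0 0 -6;-1 0 0 -0.035 0 0 -6;-1 0 0 -0.035 0 0 -6"}}

```text
clock: 28.98
eef_pos: [524.0, 272.2, 96.9]
tool_rot: [-3.138, -0.001, -2.754]
force: [1.7, -0.2, -1.7]
width: 52.2
gripper_force: 62.7
```

```bash
python3 jar.py; python3 ext.py | tail -2
```

```text
[524.  272.2  96.9] [ 1.7 -0.2 -1.7] [-0.04 -0.42 -0.11] [-0.04  0.86 -0.82  1.79  0.81  0.87  0.71]
[21.11 19.37 17.54 18.74] rest [21.43 19.65 - 19.53]
(array([6.29, 6.33]), array([6.1, 6.2, 6.2, 6.4, 6.4, 6.4, 6.5, 6.2, 6.2, 6.2, 6.6, 6.1]))
[296.66812009 168.51141758] [298.11768397 160.76130166]
```

The jar stays put while the cap rises. I continue the same way.

Request:
{"method": "move_arm", "body": {"targets": "-1 0 0 -0.04 0 0 -6;-1 0 0 -0.04 0 0 -6;-1 0 0 -0.04 0 0 -6;-1 0 0 -0.04 0 0 -6;-1 0 0 -0.04 0 0 -6"}}

```text
clock: 29.55
eef_pos: [523.7, 271.6, 98.6]
tool_rot: [-3.138, -0.004, -2.233]
force: [1.7, 0.3, -4.0]
width: 52.5
gripper_force: 62.7
```

Request:
{"method": "move_arm", "body": {"targets": "-1 0 0 -0.04 0 0 -6;-1 0 0 -0.04 0 0 -6;-1 0 0 -0.04 0 0 -6;-1 0 0 -0.04 0 0 -6;-1 0 0 -0.04 0 0 -6"}}

```text
clock: 29.97
eef_pos: [523.7, 271.8, 100.5]
tool_rot: [-3.141, -0.005, -1.709]
force: [1.1, -0.0, -3.3]
width: 52.6
gripper_force: 62.8
```

```bash
python3 jar.py; python3 ext.py | tail -2
```

```text
[523.7 271.8 100.5] [ 1.1 -0.  -3.3] [-0.01 -0.31 -0.1 ] [ 0.06  0.95 -1.05  1.78  0.98  1.03  1.62]
[19.32 17.66 20.33 17.77] rest [21.43 19.65 - 19.53]
(array([6.92, 7.52]), array([6.4, 7. , 6.8, 7. , 7.1, 7.2, 7.2, 7.2, 7.2, 7.4, 7.9, 8.1]))
[296.66812009 168.51141758] [298.11768397 160.76130166]
```

Request:
{"method": "move_arm", "body": {"targets": "-1 0 0 0.15 0 0 0;-1 0 0 0.15 0 0 0;-1 0 0 0.1 0 0 0;-1 0 0 0 0 0 0;-1 0 0 0 0 0 0"}}

```text
clock: 30.53
eef_pos: [524.4, 273.0, 97.5]
tool_rot: [-3.139, -0.002, -1.712]
force: [2.8, -0.0, 0.7]
width: 52.8
gripper_force: 63.2
```

```bash
python3 jar.py; python3 ext.py | tail -2;python3 - <<'E'
from go import *
s=read_state(); R=Ro.from_euler("xyz",s["tool_rot"]); print("tool F",R.inv().apply(s["force"]).round(1),"tool torque",R.inv().apply(s["torque"]).round(2))
E
```

```text
[524.4 273.   97.5] [ 2.8 -0.   0.7] [ 0.03 -0.6   0.01] [ 0.06  0.96 -1.05  1.78  0.98  1.03  1.61]
[20.4  18.93 21.45 18.48] rest [21.43 19.65 - 19.53]
(array([6.71, 7.19]), array([6.4, 6.8, 6.6, 6.6, 7. , 6.9, 7.2, 6.9, 7.1, 7.1, 7.5, 7.2]))
[296.66812009 168.51141758] [298.11768397 160.76130166]
tool F [ 0.  -2.4 -2.1] tool torque [ 0.72 -0.13 -0.01]
```

Request:
{"method": "move_arm", "body": {"targets": "-1 0 -0.12 0 0 0 0;-1 0 -0.1 0.1 0 0 0;-1 0 0 0 0 0 0;-1 0 0 0 0 0 0;-1 0 0 0 0 0 0"}}

```text
clock: 31.1
eef_pos: [526.2, 273.0, 96.3]
tool_rot: [-3.14, -0.002, -1.711]
force: [2.6, 2.3, 3.0]
width: 52.6
gripper_force: 63.5
```

```bash
python3 jar.py; python3 ext.py | tail -2
```

```text
[526.2 273.   96.3] [2.6 2.3 3. ] [ 0.51 -0.62 -0.01] [ 0.06  0.96 -1.05  1.78  0.98  1.03  1.62]
[21.16 19.32 22.28 19.56] rest [21.43 19.65 - 19.53]
(array([6.5 , 6.79]), array([6.4, 6.5, 6.5, 6.4, 6.8, 6.5, 7. , 6.9, 6.5, 7. , 6.9, 6.5]))
[296.66812009 168.51141758] [298.11768397 160.76130166]
```

Request:
{"method": "move_arm", "body": {"targets": "-1 -0.17 -0.13 0 0 0 0;-1 0 0 0.1 0 0 0;-1 0 0 0.05 0 0 0;-1 0 0 0 0 0 0;-1 0 0 0 0 0 0"}}

```text
clock: 31.67
eef_pos: [528.5, 273.7, 94.9]
tool_rot: [-3.139, -0.003, -1.712]
force: [4.5, 1.4, 5.9]
width: 52.5
gripper_force: 63.8
```

```bash
python3 jar.py; python3 ext.py | tail -2
```

```text
[528.5 273.7  94.9] [4.5 1.4 5.9] [ 0.2  -0.94 -0.06] [ 0.06  0.96 -1.05  1.77  0.99  1.03  1.62]
[22.25 20.11 23.27 21.45] rest [21.43 19.65 - 19.53]
(array([6.27, 6.31]), array([6. , 6.2, 6.4, 6.2, 6.4, 6.4, 6.4, 6.4, 6.2, 6.4, 6.5, 6. ]))
[296.66812009 168.51141758] [298.11768397 160.76130166]
```

Request:
{"method": "move_arm", "body": {"targets": "-1 0 0 -0.15 0 0 0;-1 0 0 0 0 0 0;-1 0 0 0 0 0 0;-1 0 0 0 0 0 0"}}

```text
clock: 32.15
eef_pos: [527.5, 273.6, 95.9]
tool_rot: [-3.141, -0.003, -1.711]
force: [2.9, 0.5, 3.6]
width: 52.6
gripper_force: 63.4
```

```bash
python3 jar.py; python3 ext.py | tail -2
```

```text
[527.5 273.6  95.9] [2.9 0.5 3.6] [ 0.21 -0.67 -0.07] [ 0.06  0.96 -1.05  1.77  0.98  1.03  1.62]
[21.65 19.96 22.68 19.86] rest [21.43 19.65 - 19.53]
(array([6.46, 6.54]), array([6.2, 6.5, 6.4, 6.4, 6.6, 6.6, 6.5, 6.5, 6.2, 6.8, 6.8, 6.5]))
[296.66812009 168.51141758] [298.11768397 160.76130166]
```

Request:
{"method": "move_arm", "body": {"targets": "-1 0 0 -0.15 0 0 0;-1 0 0 0 0 0 0;-1 0 0 0 0 0 0;-1 0 0 0 0 0 0"}}

```text
clock: 32.63
eef_pos: [526.9, 273.4, 97.0]
tool_rot: [3.141, -0.004, -1.711]
force: [1.2, -0.2, -1.4]
width: 52.5
gripper_force: 63.1
```

```bash
python3 jar.py; python3 ext.py | tail -2
```

```text
[526.9 273.4  97. ] [ 1.2 -0.2 -1.4] [ 0.05 -0.28 -0.  ] [ 0.06  0.96 -1.05  1.77  0.98  1.03  1.62]
[21.25 19.39 22.27 19.78] rest [21.43 19.65 - 19.53]
(array([6.48, 6.6 ]), array([6.2, 6.5, 6.5, 6.4, 6.8, 6.5, 6.6, 6.5, 6.4, 6.8, 6.9, 6.5]))
[296.66812009 168.51141758] [298.11768397 160.76130166]
```

The jar follows the cap, so they are still jammed by tilt. I seat the jar, let go, step aside and measure the cap's tilt in both views before regripping in line with it.

Request:
{"method": "move_arm", "body": {"targets": "-1 0 0 0.12 0 0 0;-1 0 0 0.1 0 0 0;1 0 0 0 0 0 0;1 0 0 0 0 0 0;1 0 0 0 0 0 0"}}

```text
clock: 33.2
eef_pos: [526.7, 273.8, 95.1]
tool_rot: [3.141, -0.003, -1.711]
force: [-0.7, 0.0, 0.7]
width: 84.7
gripper_force: 0.0
```

Request:
{"method": "move_arm", "body": {"targets": "1 0 0 0 0 0 0;1 0 0 -2 0 0 0;1 0 0 -3.5 0 0 0;1 0 0 -3.5 0 0 0;1 0 0 -3.5 0 0 0"}}

```text
clock: 33.62
eef_pos: [526.6, 274.1, 221.3]
tool_rot: [3.141, -0.003, -1.711]
force: [1.4, 0.3, -0.0]
width: 85.3
gripper_force: 0.0
```

```bash
python3 - <<'E'
from go import *
rows([500,430,230],down(142-360),n=16)
E
```

```text
16 rows: shift cm [-0.33  1.15 -0.05] turn [-0.01 -0.01  7.5 ]  from [526.6 274.1 221.3] q [ 0.11  0.82 -1.16  1.67  0.8   1.21  1.75] F [ 1.4  0.3 -0. ] w 85.3
```

Request:
{"method": "move_arm", "body": {"targets": "1 -0.33 1.15 0 0 0 7;1 -0.33 1.15 0 0 0 7;1 -0.33 1.15 0 0 0 7;1 -0.33 1.15 0 0 0 7;1 -0.33 1.15 0 0 0 7"}}

```text
clock: 34.03
eef_pos: [480.1, 310.5, 220.2]
tool_rot: [-3.139, -0.003, -2.328]
force: [-0.0, -0.2, -0.3]
width: 85.5
gripper_force: 0.0
```

Request:
{"method": "move_arm", "body": {"targets": "1 -0.33 1.15 0 0 0 7;1 -0.33 1.15 0 0 0 7;1 -0.33 1.15 0 0 0 7;1 -0.33 1.15 0 0 0 7;1 -0.33 1.15 0 0 0 7"}}

```text
clock: 34.45
eef_pos: [462.9, 367.5, 220.0]
tool_rot: [-3.138, -0.001, -2.938]
force: [-0.3, -0.8, 0.3]
width: 85.4
gripper_force: 0.0
```

Request:
{"method": "move_arm", "body": {"targets": "1 -0.33 1.15 0 0 0 7;1 -0.33 1.15 0 0 0 7;1 -0.33 1.15 0 0 0 7;1 -0.33 1.15 0 0 0 7;1 -0.33 1.15 0 0 0 7"}}

```text
clock: 34.87
eef_pos: [481.3, 423.8, 219.8]
tool_rot: [-3.139, 0.001, 2.735]
force: [0.5, -0.4, 0.1]
width: 85.6
gripper_force: 0.0
```

```bash
cat > cap.py <<'E'
from m import *
from go import rows,down
import pickle
D=pickle.load(open("D.pkl","rb"));S=cam("scene");T=cam("top")
pickle.dump((S,T),open("after.pkl","wb"))
def side(d,ys):
    g=cv2.resize(d["color"][125:160,285:330],None,fx=8,fy=8,interpolation=cv2.INTER_CUBIC).max(2); out=[]
    for y in ys:
        r=g[int((y-125+.5)*8)]<75; a=b=int((306.5-285)*8)
        while a>0 and r[a]: a-=1
        while b<359 and r[b]: b+=1
        out.append((y,round(285+a/8-.5,1),round(285+b/8-.5,1)))
    return out
def dark(d,u,v,w=15):
    g=cv2.resize(d["color"][v-w:v+w,u-w:u+w],None,fx=8,fy=8,interpolation=cv2.INTER_CUBIC).max(2)
    c=max(cv2.findContours((g<70).astype(np.uint8),0,cv2.CHAIN_APPROX_NONE)[0],key=cv2.contourArea).reshape(-1,2)
    c=(c+.5)/8-.5+[u-w,v-w]; (e,ax,an)=cv2.fitEllipse(c.astype(np.float32)); return np.round(c.min(0),1),np.round(c.max(0),1),np.round(e,1),np.round(ax,1),round(an)
if __name__=="__main__":
    for d in(D["scene"],S): print(side(d,(139,141,143,145,147,149,151,153)))
    for d in(D["scene"],S): print("S",dark(d,307,147))
    for d in(D["top"],T): print("T",dark(d,180,204))
    print(proj(T,(524.4,273.3,112)).round(1),proj(T,(524.4,273.3,78)).round(1))
E
python3 cap.py;python3 jar.py;python3 ext.py|tail -2
```

```text
[(139, 300.2, 314.9), (141, 299.1, 316.6), (143, 298.5, 317.6), (145, 298.2, 317.8), (147, 297.8, 317.1), (149, 297.6, 317.1), (151, 297.8, 315.9), (153, 298.6, 315.5)]
[(139, 297.2, 313.9), (141, 296.0, 314.9), (143, 295.5, 315.2), (145, 295.6, 315.9), (147, 296.5, 315.9), (149, 296.6, 315.8), (151, 297.8, 315.0), (153, 298.8, 313.2)]
S (array([297.7, 136.6]), array([317.7, 157.3]), array([307.5, 146.8]), array([19.6, 21.4]), 15)
S (array([295.7, 134.7]), array([315.9, 156.4]), array([306. , 145.4]), array([19.8, 21.7]), 167)
T (array([170.7, 194.3]), array([189.7, 212.4]), array([180.1, 203.7]), array([17.5, 18.8]), 106)
T (array([172.4, 195.6]), array([190.9, 215.9]), array([181.7, 205. ]), array([17.5, 19.6]), 149)
[180.  203.6] [182.  204.5]
[481.8 424.7 219.8] [ 0.5 -1.8  0.4] [-0.02  0.05  0.01] [-0.39  0.71 -0.66  1.54  0.48  1.06 -0.  ]
[22.2  20.11 20.11 19.04] rest [21.43 19.65 - 19.53]
(array([6.23, 6.29]), array([6.1, 6.1, 6.4, 6.2, 6.2, 6.2, 6.4, 6.1, 6.2, 6.4, 6.5, 6.1]))
[296.66812009 168.51141758] [298.11768397 160.76130166]
```

```bash
python3 - <<'E'
from go import *
rows([520.6,267.7,140],down(142,-7.7),n=6)
E
```

```text
6 rows: shift cm [-1.82 -2.01  1.23] turn [-1.31 -0.15  2.52]  from [481.5 422.2 219.5] q [-0.39  0.7  -0.67  1.54  0.48  1.07 -0.  ] F [ 0.  -0.1 -1. ] w 85.5
```

Request:
{"method": "move_arm", "body": {"targets": "1 -1.82 -2.01 0.9 -1.31 -0.15 2.52;1 -1.82 -2.01 0.9 -1.31 -0.15 2.52;1 -1.82 -2.01 0.9 -1.31 -0.15 2.52;1 -1.82 -2.01 1.2 -1.31 -0.15 2.52;1 -1.82 -2.01 1.3 -1.31 -0.15 2.52"}}

```text
clock: 35.53
eef_pos: [516.8, 291.7, 164.0]
tool_rot: [3.027, 0.003, 2.518]
force: [0.0, -1.3, -0.9]
width: 85.5
gripper_force: 0.0
```

Request:
{"method": "move_arm", "body": {"targets": "1 -1.82 -2.01 1.3 -1.31 -0.15 2.52;1 0 0 0 0 0 0;1 0 0 0 0 0 0;1 0 0 0 0 0 0;1 0 0 0 0 0 0"}}

```text
clock: 35.95
eef_pos: [520.6, 269.8, 149.7]
tool_rot: [3.004, -0.001, 2.478]
force: [-0.1, 0.4, 0.4]
width: 85.4
gripper_force: 0.0
```

```bash
python3 - <<'E'
from go import *
rows([524.2,272.5,89],down(142,-7.7),n=4)
E
```

```text
4 rows: shift cm [-0.03 -0.1   1.52] turn [ 0.05 -0.01 -0.01]  from [520.6 269.8 149.7] q [-0.12  0.65 -0.58  1.89  0.52  0.61 -0.09] F [-0.1  0.4  0.4] w 85.4
```

Request:
{"method": "move_arm", "body": {"targets": "1 0 -0.1 1.5 0 0 0;1 0 -0.1 1.5 0 0 0;1 0 -0.1 1.5 0 0 0;1 0 -0.1 1.5 0 0 0;1 0 0 0 0 0 0"}}

```text
clock: 36.37
eef_pos: [521.6, 272.4, 86.9]
tool_rot: [3.009, -0.002, 2.478]
force: [0.1, 0.5, 0.7]
width: 85.2
gripper_force: 0.0
```

Request:
{"method": "move_arm", "body": {"targets": "1 0 0 0 0 0 0;1 0 0 0 0 0 0;1 0 0 0 0 0 0;-1 0 0 0 0 0 0;-1 0 0 0 0 0 0"}}

```text
clock: 36.78
eef_pos: [523.6, 271.6, 89.6]
tool_rot: [3.005, 0.0, 2.475]
force: [-0.1, 0.4, -0.0]
width: 63.7
gripper_force: 0.0
```

Request:
{"method": "move_arm", "body": {"targets": "-1 0 0 0 0 0 0;-1 0 0 0 0 0 0;-1 0 0 0 0 0 0;-1 0 0 0 0 0 0"}}

```text
clock: 37.12
eef_pos: [523.9, 272.6, 89.8]
tool_rot: [3.003, 0.0, 2.476]
force: [-1.6, 1.0, 5.3]
width: 54.0
gripper_force: 60.9
```

Request:
{"method": "move_arm", "body": {"targets": "-1 0 0 -0.1 2 0 0;-1 0 0 -0.1 2 0 0;-1 0 0 -0.1 2 0 0;-1 0 0 0 1.7 0 0;-1 0 0 0 0 0 0"}}

```text
clock: 37.53
eef_pos: [523.8, 272.8, 92.2]
tool_rot: [3.139, -0.0, 2.476]
force: [0.3, 1.1, 3.3]
width: 53.9
gripper_force: 62.1
```

Request:
{"method": "move_arm", "body": {"targets": "-1 0 0 0 0 0 0;-1 0 0 0 0 0 0;-1 0 0 0 0 0 0"}}

```text
clock: 37.78
eef_pos: [523.5, 271.9, 92.2]
tool_rot: [3.138, -0.0, 2.475]
force: [1.4, 2.7, 3.9]
width: 54.3
gripper_force: 62.1
```

```bash
python3 jar.py;python3 ext.py|tail -2
```

```text
[523.5 271.9  92.2] [1.4 2.7 3.9] [ 0.74 -0.36  0.  ] [-0.21  0.77 -0.51  1.8   0.55  0.71 -0.12]
[22.2  20.08 19.87 19.44] rest [21.43 19.65 - 19.53]
(array([6.17, 6.12]), array([6. , 6.2, 6. , 6.2, 6.2, 6.2, 6.2, 6. , 6. , 6.1, 6.4, 6. ]))
[296.66812009 168.51141758] [298.11768397 160.76130166]
```

Request:
{"method": "move_arm", "body": {"targets": "-1 0 0 -0.1 0 0 0;-1 0 0 -0.1 0 0 0;-1 0 0 -0.1 0 0 0;-1 0 0 0 0 0 0;-1 0 0 0 0 0 0"}}

```text
clock: 38.35
eef_pos: [522.6, 270.2, 94.3]
tool_rot: [-3.141, -0.0, 2.475]
force: [1.0, -0.3, -0.2]
width: 54.0
gripper_force: 61.3
```

```bash
python3 jar.py;python3 ext.py|tail -2
```

```text
[522.6 270.2  94.3] [ 1.  -0.3 -0.2] [ 0.24 -0.21  0.01] [-0.21  0.77 -0.51  1.8   0.54  0.72 -0.12]
[21.8  20.05 18.62 19.4 ] rest [21.43 19.65 - 19.53]
(array([6.06, 6.17]), array([6. , 6. , 6. , 6.1, 6.1, 6.1, 6.2, 6. , 6.2, 6. , 6.4, 6.1]))
[296.66812009 168.51141758] [298.11768397 160.76130166]
```

Request:
{"method": "move_arm", "body": {"targets": "-1 0 0.15 0 0 0 0;-1 0 0.15 -0.05 0 0 0;-1 0 0 -0.1 0 0 0;-1 0 0 0 0 0 0;-1 0 0 0 0 0 0"}}

```text
clock: 38.92
eef_pos: [524.7, 273.4, 96.3]
tool_rot: [3.141, -0.0, 2.475]
force: [0.2, 1.2, -1.0]
width: 53.9
gripper_force: 61.4
```

```bash
python3 jar.py;python3 ext.py|tail -2
```

```text
[524.7 273.4  96.3] [ 0.2  1.2 -1. ] [ 0.05 -0.    0.04] [-0.21  0.77 -0.51  1.79  0.54  0.72 -0.11]
[22.2  20.11 19.88 19.52] rest [21.43 19.65 - 19.53]
(array([6.06, 5.96]), array([5.9, 6.1, 6. , 6.1, 6.1, 6.1, 6.2, 5.9, 6. , 6. , 5.9, 5.8]))
[296.66812009 168.51141758] [298.11768397 160.76130166]
```

Request:
{"method": "move_arm", "body": {"targets": "-1 0 0 -0.1 0 0 0;-1 0 0 -0.1 0 0 0;-1 0 0 0 0 0 0;-1 0 0 0 0 0 0"}}

```text
clock: 39.4
eef_pos: [524.9, 273.6, 98.4]
tool_rot: [3.14, -0.0, 2.475]
force: [0.2, 0.8, -0.6]
width: 53.7
gripper_force: 61.4
```

```bash
python3 jar.py;python3 ext.py|tail -2
```

```text
[524.9 273.6  98.4] [ 0.2  0.8 -0.6] [-0.01  0.06  0.03] [-0.21  0.77 -0.52  1.79  0.54  0.73 -0.11]
[22.22 20.13 19.82 19.49] rest [21.43 19.65 - 19.53]
(array([6.06, 6.04]), array([5.9, 6.1, 6. , 6.1, 6.1, 6.1, 6.2, 5.9, 6.1, 6.2, 6. , 5.8]))
[296.66812009 168.51141758] [298.11768397 160.76130166]
```

Free now: no force, and the jar is at rest. I draw it straight out.

Request:
{"method": "move_arm", "body": {"targets": "-1 0 0 -0.15 0 0 0;-1 0 0 -0.2 0 0 0;-1 0 0 -0.2 0 0 0;-1 0 0 0 0 0 0;-1 0 0 0 0 0 0"}}

```text
clock: 39.97
eef_pos: [525.0, 273.6, 104.1]
tool_rot: [3.14, -0.0, 2.475]
force: [-0.6, 0.3, -0.4]
width: 53.7
gripper_force: 61.4
```

Request:
{"method": "move_arm", "body": {"targets": "-1 0 0 -0.3 0 0 0;-1 0 0 -0.3 0 0 0;-1 0 0 -0.3 0 0 0;-1 0 0 0 0 0 0;-1 0 0 0 0 0 0"}}

```text
clock: 40.38
eef_pos: [525.0, 273.6, 113.1]
tool_rot: [3.14, -0.0, 2.475]
force: [-0.7, -0.4, -0.3]
width: 54.4
gripper_force: 61.4
```

```bash
python3 jar.py;python3 ext.py|tail -2
```

```text
[525.  273.6 113.1] [-0.7 -0.4 -0.3] [-0. -0. -0.] [-0.2   0.75 -0.53  1.78  0.52  0.76 -0.1 ]
[22.2  20.14 18.07 19.43] rest [21.43 19.65 - 19.53]
(array([6.06, 6.  ]), array([5.9, 6.1, 6. , 6. , 6.1, 6.2, 6.2, 5.9, 6.1, 6. , 5.9, 5.9]))
[296.66812009 168.51141758] [298.11768397 160.76130166]
```

Request:
{"method": "move_arm", "body": {"targets": "-1 0 0 -0.8 0 0 0;-1 0 0 -0.8 0 0 0;-1 0 0 -0.8 0 0 0;-1 0 0 -0.8 0 0 0;-1 0 0 -0.8 0 0 0"}}

```text
clock: 40.95
eef_pos: [525.0, 273.7, 154.1]
tool_rot: [3.14, 0.0, 2.475]
force: [0.5, 0.2, -1.0]
width: 53.7
gripper_force: 61.4
```

Request:
{"method": "move_arm", "body": {"targets": "-1 0 0 -0.7 0 0 0;-1 0 0 0 0 0 0;-1 0 0 0 0 0 0;-1 0 0 0 0 0 0;-1 0 0 0 0 0 0"}}

```text
clock: 41.37
eef_pos: [524.5, 273.2, 159.3]
tool_rot: [3.141, -0.001, 2.475]
force: [-0.7, -0.5, -1.3]
width: 53.9
gripper_force: 61.4
```

```bash
python3 - <<'E'
from hold import *
s=read_state();P=np.array(s["eef_pos"]);print(P.round(1),np.round(s["tool_rot"],3),np.round(s["force"],1),s["width"])
d=cam("scene"); 
for z in (76,95,115,156,190): print(z,proj(d,(524.8,273.4,z)).round(1))
c=d["color"]
for v in range(118,162): print(v," ".join("%3d,%3d,%3d"%tuple(c[v,u]) for u in range(301,318,2)))
E
```

```text
[524.5 273.2 159.3] [ 3.141e+00 -1.000e-03  2.475e+00] [-0.7 -0.5 -1.3] 53.85273286244568
76 [305.9 151.2]
95 [306.8 146.7]
115 [307.9 141.8]
156 [310.1 131.1]
190 [312.  121.8]
118  10, 10, 12  86, 93, 92  53, 56, 56  15, 15, 16  13, 13, 12  14, 14, 16  12, 11, 14  15, 13, 14  81, 63, 43
119  32, 33, 34  82, 88, 88  14, 15, 15  16, 14, 13  17, 17, 17  17, 15, 16  17, 16, 17  15, 14, 16  23, 20, 18
120  82, 83, 80  35, 37, 37  13, 13, 14  17, 16, 18  18, 16, 17  14, 13, 14  16, 15, 16  13, 13, 13   9, 11, 11
121  79, 79, 76  15, 14, 14  14, 13, 15  17, 16, 16  17, 16, 17  17, 18, 17  17, 17, 17  16, 18, 16  14, 13, 15
122  49, 51, 48  13, 12, 14  17, 16, 16  16, 14, 16  17, 16, 16  17, 15, 15  17, 17, 15  15, 15, 15  17, 16, 15
123  37, 38, 35  16, 16, 16  18, 16, 17  18, 15, 15  15, 15, 15  15, 18, 15  17, 14, 15  18, 18, 17  18, 17, 18
124  37, 37, 36  18, 16, 18  19, 18, 17  17, 17, 17  15, 14, 16  18, 17, 17  18, 16, 17  18, 17, 18  18, 17, 18
125  28, 29, 28  18, 18, 19  18, 17, 16  17, 16, 17  16, 16, 17  19, 18, 18  17, 16, 16  17, 17, 17  19, 17, 17
126  20, 20, 19  17, 16, 1
[... 3305 characters left out ...]
,147  38, 75,160  29, 56,122
156  35, 75,165  37, 76,164  27, 51,115  34, 67,145  29, 55,121  29, 55,123  38, 75,160  32, 63,138  31, 51,109
157  23, 51,115  34, 74,165  35, 74,161  28, 56,126  29, 58,132  36, 72,159  35, 74,159  27, 53,119  63, 68, 90
158  18, 36, 81  29, 62,139  36, 75,167  30, 64,144  38, 77,164  36, 75,163  29, 61,136  29, 50,108  83, 84, 78
159  26, 53,114  20, 39, 84  32, 67,149  33, 69,153  37, 76,164  34, 72,160  22, 50,115  57, 66, 86  78, 75, 63
160  17, 30, 68  24, 49,107  19, 39, 86  34, 71,159  35, 74,163  28, 59,134  28, 50,107  82, 82, 76  55, 58, 60
161  13, 27, 60  15, 34, 78  25, 52,113  23, 49,112  34, 72,159  24, 51,116  58, 63, 81  78, 75, 64  55, 54, 61
```

```bash
python3 - <<'E'
from h import *
d=cam("scene")
for z in (145,150,155,160): print(z,proj(d,(542.8,253.3,z)).round(1),"tip",proj(d,(525,273.4,z-24)).round(1),"tipfront",proj(d,(529,268.9,z-24)).round(1))
D=__import__("pickle").load(open("D.pkl","rb"))["scene"]; print("closed",proj(D,(542.4,253.2,78)).round(1))
E
```

```text
145 [308.1 140.8] tip [308.2 140.3] tipfront [307.9 141.8]
150 [308.4 139.5] tip [308.5 139. ] tipfront [308.2 140.5]
155 [308.6 138.2] tip [308.7 137.7] tipfront [308.4 139.2]
160 [308.9 136.9] tip [309.  136.4] tipfront [308.7 137.9]
closed [304.5 157.4]
```

Request:
{"method": "move_arm", "body": {"targets": "-1 0 0 0.5 0 0 0;-1 0 0 0.5 0 0 0;-1 0 0 0.2 0 0 0;-1 0 0 0 0 0 0;-1 0 0 0 0 0 0"}}

```text
clock: 41.88
eef_pos: [524.6, 273.4, 147.4]
tool_rot: [3.141, -0.001, 2.475]
force: [-0.0, -0.3, 0.5]
width: 53.6
gripper_force: 61.4
```

```bash
python3 - <<'E'
from h import *
s=read_state();print(np.round(s["eef_pos"],1),np.round(s["force"],1))
d=cam("scene");c=d["color"]
for v in range(136,153): print(v," ".join("%3d,%3d,%3d"%tuple(c[v,u]) for u in range(301,317)))
E
```

```text
[524.6 273.4 147.4] [-0.  -0.3  0.5]
136  36, 38, 38  11, 11, 10  13, 14, 14  15, 14, 15  14, 15, 14  13, 13, 13  14, 13, 14  10, 11, 10   9, 10, 11  12, 13, 13  13, 14, 13  12, 13, 11  12, 12, 10  15, 14, 13  13, 12, 13  13, 12, 13
137  39, 42, 42  15, 14, 14  11, 11, 11  15, 13, 14  14, 15, 16  16, 16, 16  16, 15, 14  14, 15, 15  16, 15, 15  15, 14, 16  15, 16, 15  16, 16, 16  16, 14, 15  14, 13, 14  16, 16, 15   8,  8, 10
138  77, 83, 82  24, 28, 28  11, 11, 12  13, 14, 15  14, 15, 14  13, 11, 12  13, 13, 15  15, 13, 14  14, 13, 14  16, 14, 14  12, 12, 11  12, 13, 13  13, 14, 15  13, 12, 13   9,  8,  8   6,  6,  7
139 107,102, 92  58, 59, 56  18, 19, 18   7,  9, 10   8,  9, 10  13, 14, 13  14, 14, 14  14, 13, 14  15, 16, 15  17, 16, 18  12, 11, 12  13, 14, 13  11, 11, 12   8,  7,  7  11, 10, 10  13, 13, 12
140 141,113, 82 122, 99, 75  73, 63, 52  36, 34, 30  19, 19, 19  15, 15, 16  14, 14, 13  14, 16, 14  11, 13, 12  12, 13, 13  11, 11, 12   9,  9, 10   7,  7,  6   9,  8,  7  21, 21, 21  45, 48, 47
141  96, 84, 71 104, 89, 73 127,108, 85 115,101, 83  68, 65, 56  24, 25, 23  14, 14
[... 1568 characters left out ...]
, 61  20, 32, 63  20, 31, 63  19, 30, 58  23, 29, 48  26, 27, 33  27, 32, 47  31, 57,121  37, 72,161  46, 72,137
150  21, 40, 87  21, 40, 86  28, 51,110  27, 46, 92  25, 31, 51  21, 24, 29  21, 23, 28  24, 26, 32  23, 27, 37  23, 26, 34  25, 27, 31  28, 37, 59  30, 51,106  36, 70,148  36, 69,148  32, 63,138
151  25, 49,111  19, 31, 66  21, 41, 90  34, 65,140  33, 65,141  30, 47, 94  23, 31, 53  25, 30, 46  24, 29, 47  25, 38, 65  25, 40, 75  27, 45, 89  28, 48,101  34, 62,133  39, 75,158  38, 72,157
152  29, 57,127  22, 44, 97  17, 30, 63  19, 34, 69  22, 39, 84  25, 50,111  31, 62,134  33, 68,149  35, 68,146  33, 60,124  28, 52,111  30, 53,113  34, 63,134  38, 71,148  38, 71,150  38, 72,157
```

```bash
python3 -c "
from cell import order
print(order.finish_job())"
```

```text
the job is handed in; nothing more can be done
None
```

The job is handed in at about 42 s: the plate leans square and central at about 20° and is released, and the gripper holds the cap with the brush tip about 2 cm above the jar's mouth. The tip height is inferred from the cap rim, not seen, and freeing the tilted cap lifted the jar in its pocket by up to about 4 mm a few times; it ended seated, turned slightly.

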